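# Raise the bench press head by one true turn and lock it

### The job

The next charm boards are thicker, so the head of the bench press has to come up by one full turn of its screw. Slacken the lock lever on top of the press, then wind the handwheel clockwise by its crank handle: the wheel runs loose on the screw at first, so take up that slack gently, by feel, and count one full turn only from where the wheel starts to drive the screw. Never force the wheel; then swing the lock lever back fully home, and leave everything else on the bench alone.

Things in the scene. Friction and masses are not known exactly. Their poses are not given: they have to be found in the camera images.
- lock_pivot (a point): Fixed point of the press, on the vertical pivot axis of its lock lever, at the height of the lever's ball. Its axes are the press's: x from its front to its back (the front faces roughly to the robot), y left along the bridge, z up. The wheel's axis is 52 mm from it towards -y. Press: grey, two columns, base 200 x 260 mm, bridge on top 250 mm long along y and 70 mm wide
- wheel_centre (a point): Centre of the level black handwheel on top of the press, at rim height: rim 110 mm across (to the middle of its 13 mm bar), hub up to 12 mm higher. Turns with the wheel about the vertical; its x axis points to the crank handle. Clockwise seen from above lifts the head, 2 mm per turn. The wheel runs free by an unknown part of a turn until its driving pin meets the screw's and turns it
- crank_mid (a point): Point at grip height on the upright crank handle on the wheel's rim: black, round, 18 mm thick, 34 mm of it below this point and 26 mm above, 55 mm from the wheel's axis; it revolves on its own pin, so the hand need not turn. Free running takes under 1 N here; driving the screw about 11 N with the lock slack, 25 to 30 N (too much) with it tight. The screw stays where it is left
- lock_knob (a point): Centre of the black ball, 25 mm across, on the free end of the lock lever: dark steel, swings level between bridge and handwheel, 112 mm from pivot to ball. The ball is outside the rim and 16 mm below it, nothing within 25 mm beside it; the bridge's top is 37 mm below its centre. With the lever tight it points along the press's +y
- lock (a joint): Angle of the lock lever, rad. 0: tight, fully home on its stop. Grows as the lever swings counter-clockwise seen from above, toward the press's front; slack from 0.7 on, far stop at 1.25. Stays where it is left; swinging it takes 2 to 6 N at the ball, most of it near home
- head_top (a point): Point on top of the press head, near its front edge: the grey crosshead with an aluminium platen that slides on the two columns under the bridge. Rises 2 mm per turn of the screw, so 2 mm in all for this job

How it is judged:
By the outcome, as a careful person would: the job done as asked, in the order asked, and still so for the second after the job is handed in, with the robot touching nothing.
It also fails if it takes over 72 s, if anything falls off the work surface, if the arm or the gripper's body presses on something with over 40 N, if the wrist force passes 120 N, or if a joint passes its speed limit or range.

### The arm

A 6-joint arm with a two-finger parallel gripper is mounted at the origin on the work surface. World frame = base frame: x ahead of the robot, y to its left, z up, the work surface at z = 0. Lengths are in mm, angles in rad, forces in N, time in s.
With the tool pointing down it reaches from about 275 to 1000 mm from the base axis. Payload 8.4 kg.
Tool frame: the origin (TCP) lies at the very end of the fingers, on their centre line; the grasp point (between the pads) lies behind it (r.grip_point_offset is the x of the grasp point in the tool frame, in mm); x points along the fingers, z is the direction in which the jaws open and shut, and the axes are right-handed (so a half turn about x gives the same grasp; the last joint's range is limited). The gripper opens to 85 mm and grips with 20 to 120 N. Pads are 22 mm wide; open, the fingers measure 114 mm over their backs; the gripper's body (76 mm by 85 mm) begins 54 mm behind the grasp point. The pads swing forward as they close: fully open they stand 13 mm farther back than shut.
Start: joints at [1.143, 0.353, 1.633, -0, 1.155, -0.002], TCP at [258.155, 569.196, 231.281] pointing down, gripper open.
Joint ranges: [-2.63, 2.63], [-0.92, 2.1], [0.06, 2.66], [-1.3, 4.44], [0, 2.69], [-3.02, 3.02]. Speed limits (rad/s): [2.22, 2.22, 2.79, 3.14, 3.14, 3.14].

### API

Orientations are given as [roll, pitch, yaw] about the fixed x, y, z axes, in that order (R = Rz(yaw) Ry(pitch) Rx(roll)).
In Python, from rig import r, vision, order gives the robot as it stands. The module is installed in compiled form; this text tells all that it offers.
- The arm moves only by the tool step_arm, never from a script. Its argument "rows" is a list of rows, each a list of 7 numbers: the shift along the world's x, y, z in mm, then the turn, a rotation vector about the world's x, y, z in rad, then the finger opening in mm, from 0 to 85.4. A call has exactly 8 rows; each row is the pose to reach, as a shift and turn from the pose measured when the call began; what a row does not reach only later rows make up. A row lasts 1/8 s, in which the tool goes at most 62.5 mm and 10.7 degrees, less where a joint would pass 70% of its speed; a pose out of reach is approached as far as the arm can. A call with a gripper value outside its range is refused whole. The fingers move at their own pace and stop on an object; "force" is the grip in N (left out, the last holds). Time passes only in rows, so rows that repeat a pose let the fingers close, or fill a call up. It gives the time, the measured TCP pose, the force and the opening at its end, in the units of the state.
- r.sense(): the state, without advancing time (a new reading comes with each control period).
- vision.grab_frame(name): name is "side" or "top"; returns (picture, depth): 420x560x3 uint8, red, green, blue; 420x560 float32, mm along the optical axis (not along the pixel's ray), 0 where there is no reading.
- vision.camera_info(name): a dict with "K" (3x3 intrinsics, pixels), "origin" and "attitude" of the camera in the world. Camera axes: x right, y down, z forward; pixel columns grow to the right and rows downward; lengths in mm; the calibration is good to about 2 mm. A picture is of the moment at which its call begins. camera_info takes no time and is no camera call.
- order.sign_off(): hands the job in, once; it reports no verdict.
The state is a dict: "clock": time; "qpos": joint angles; "qvel": joint speeds; "joint_efforts": joint torques, N m; "eef_pos": TCP position; "tcp_rot": TCP orientation; "contact_force": force on the tool from outside, world axes, zero at the start; "wrist_torque": the same for the moment, N m; "opening": opening from 0.0 (shut) to 1.0 (fully open).
Only numpy, scipy, OpenCV 4.12 (cv2) and the standard library are available. Lean on these libraries where they do the work, as an engineer would, in place of code of your own. Each camera call takes 0.05 s, during which the arm holds its last target.

## Working session

There is one attempt and no reset: what is moved stays moved. The work goes in short steps, Python scripts to look and compute and a tool call to move; the robot and the scene stay as the last step left them, time stands still between calls to the robot, and variables do not carry over. Pictures are saved under pics/ and viewed, and the job is handed in when it is done.

Besides the shell and the picture viewer there is one more tool, called after "Call:" as name(argument=value, ...), one argument or row to a line, values as JSON. step_arm: Moves the arm, as the interface text tells. Its arguments: {"type":"object","properties":{"rows":{"type":"array"},"force":{"type":"number"}},"required":["rows"]}

```bash
mkdir -p pics; ls
python3 - <<'E'
from rig import r, vision, order
import cv2,numpy as np
print(r.sense(), r.grip_point_offset)
for n in ("side","top"):
    p,d=vision.grab_frame(n); cv2.imwrite(f"pics/{n}0.png",p[:,:,::-1]); np.savez(f"{n}0.npz",p=p,d=d)
    print(n,vision.camera_info(n))
E
```

```text
pics
{'clock': 0.0, 'qpos': array([ 1.14256039e+00,  3.53673375e-01,  1.63413427e+00,  1.24101137e-05,
        1.15516205e+00, -2.41097172e-03]), 'qvel': array([ 0.00055052,  0.00058597, -0.00131805,  0.00092087,  0.00050097,
        0.0018823 ]), 'joint_efforts': array([ 2.92840123e-03, -6.05245614e+01, -3.42076600e+01,  2.74258873e-04,
        9.23670188e-03,  1.93565526e-06]), 'eef_pos': array([257.97979723, 568.76231347, 230.54584988]), 'tcp_rot': array([ 3.13094204,  1.56941924, -2.00727693]), 'contact_force': array([-0.08833391,  0.20197469,  0.8441955 ]), 'wrist_torque': array([ 0.0133278 ,  0.01191216, -0.0013269 ]), 'opening': 0.9977200866644195} -18.700000000000003
side {'K': array([[391.76882244,   0.        , 276.79526833],
       [  0.        , 391.76882244, 202.69745036],
       [  0.        ,   0.        ,   1.        ]]), 'origin': array([ 311.58795725, -230.01526437,  681.96084747]), 'attitude': array([-2.43068614e+00, -5.36017600e-04, -7.05588295e-01])}
top {'K': array([[498.81974479,   0.        , 273.12756937],
       [  0.        , 498.81974479, 209.48289718],
       [  0.        ,   0.        ,   1.        ]]), 'origin': array([492.23153662, 101.254342  , 989.65601359]), 'attitude': array([-3.00348178, -0.00927243, -1.58063191])}
```

View pics/side0.png

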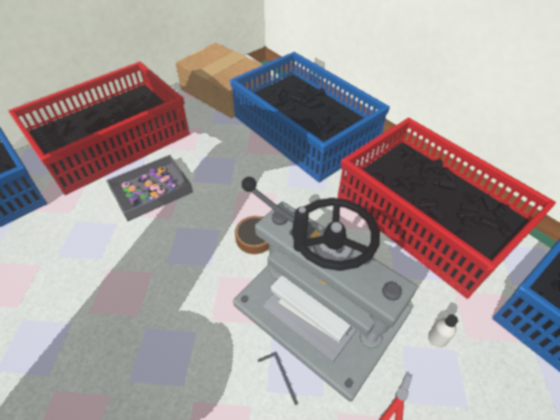

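View pics/top0.png

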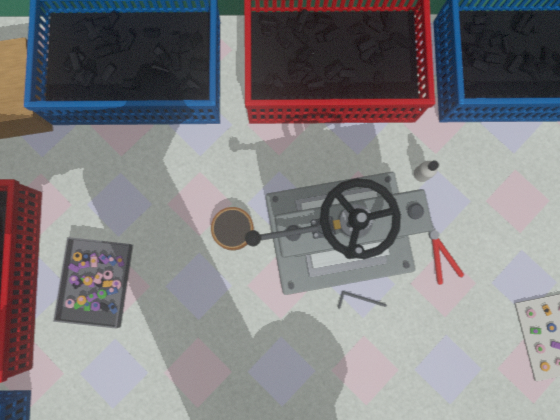

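The ball is at side (249,184) / top (253,238) and the wheel hub at top (360,218). I'm zooming in to find the crank.

```bash
cat > h.py <<'E'
import numpy as np
from scipy.spatial.transform import Rotation as R
def ray(ci,u,v):
    A=R.from_euler('xyz',ci['attitude']).as_matrix()
    d=A@np.linalg.solve(ci['K'],[u,v,1.0]); return np.array(ci['origin']),d
def plane(ci,u,v,z):
    o,d=ray(ci,u,v); return o+d*(z-o[2])/d[2]
def dep(ci,u,v,D):
    o,d=ray(ci,u,v); return o+d*D
def proj(ci,P):
    A=R.from_euler('xyz',ci['attitude']).as_matrix()
    c=A.T@(np.asarray(P)-ci['origin']); q=ci['K']@c; return q[:2]/q[2]
def tri(c1,p1,c2,p2):
    o1,d1=ray(c1,*p1);o2,d2=ray(c2,*p2)
    s=np.linalg.lstsq(np.c_[d1,-d2],o2-o1,rcond=None)[0]
    a=o1+d1*s[0];b=o2+d2*s[1]; return (a+b)/2,np.linalg.norm(a-b)
E
python3 - <<'E'
import cv2,numpy as np
p=np.load('top0.npz')['p'];q=np.load('side0.npz')['p']
a=cv2.resize(p[160:300,220:450],None,fx=3.4,fy=3.4,interpolation=cv2.INTER_CUBIC)
b=cv2.resize(q[160:340,220:430],None,fx=3.3,fy=3.3,interpolation=cv2.INTER_CUBIC)
cv2.imwrite('pics/tz.png',a[:,:,::-1]);cv2.imwrite('pics/sz.png',b[:,:,::-1])
E
```

```text
(no output)
```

View pics/tz.png

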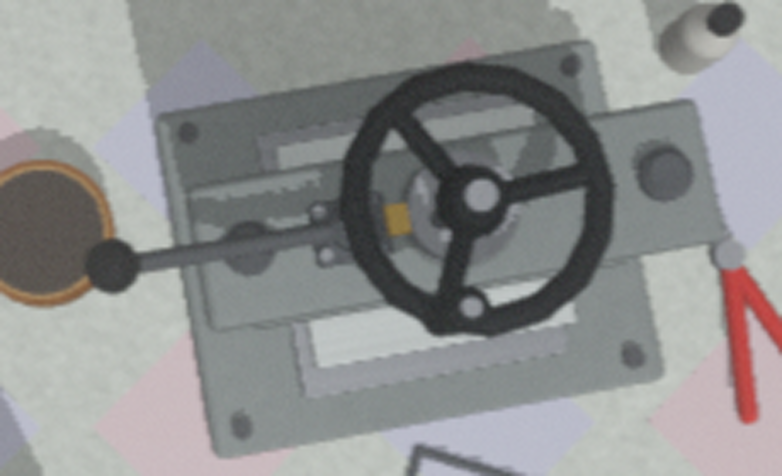

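View pics/sz.png

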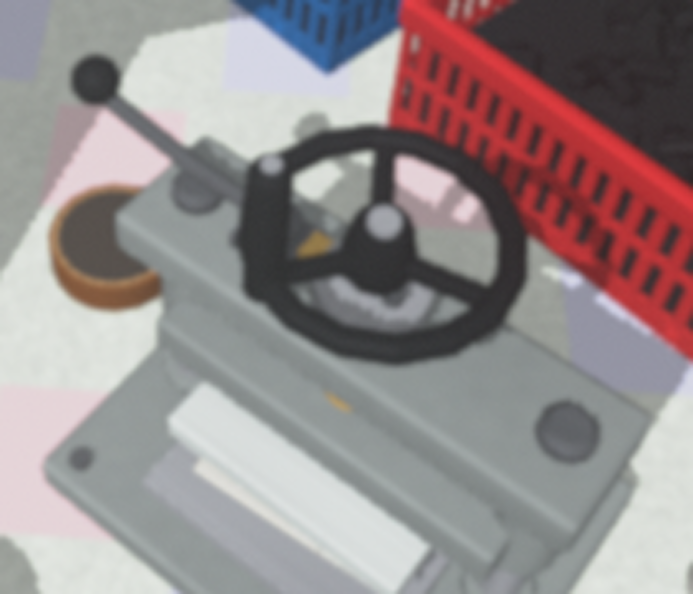

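Run:
```python
from h import *
from rig import vision
T=vision.camera_info('top');S=vision.camera_info('side')
t=np.load('top0.npz')['d'];s=np.load('side0.npz')['d']
for n,a,b in [('crank',(358.8,250),(302.1,209.4)),('hub',(361.5,217.4),(336.4,227)),('ball',(252.6,237.9),(248.8,183.9))]:
    print(n,tri(T,a,S,b)); 
    for c,d,p in ((T,t,a),(S,s,b)):
        u,v=int(round(p[0])),int(round(p[1])); D=np.median(d[v-1:v+2,u-1:u+2]); print('  depth',dep(c,*p,D))
# bridge corners & column
z=None
for p in [(240,245),(410,200),(412,228),(262+20,255),(320,195)]:
    print(p,dep(T,*p,t[p[1],p[0]]))
```

```text
crank (array([529.67296581, -20.55979388, 320.14684426]), np.float64(0.8076383737554653))
  depth [529.33028327 -20.2642997  320.42718443]
  depth [530.60497493 -20.21079097 319.19982248]
hub (array([581.30281729, -37.52788669, 258.13383869]), np.float64(1.0309214769697792))
  depth [580.84382123 -37.10924984 258.57036998]
  depth [581.91274409 -37.68929617 257.90104355]
ball (array([554.77853124, 124.52915154, 230.86564522]), np.float64(1.353282895060822))
  depth [553.21994488 124.50618548 242.84607165]
  depth [551.37552316 118.39469588 238.26676646]
(240, 245) [557.45205914 155.65175638  25.55294319]
(410, 200) [ 616.23895401 -128.73282487  194.75130583]
(412, 228) [ 570.98362951 -130.49672328  192.28752791]
(282, 255) [529.76610428  79.26305825 189.17484919]
(320, 195) [653.63193336  -0.949473    27.96742683]
```

Measured positions agree with the given sizes: crank top z 320, crank radius 54, hub 258, ball 231, bridge 194, and ball to hub 164 mm. Next is the tool's jaw axis.

Run:
```python
from h import *
from rig import r
s=r.sense();M=R.from_euler('xyz',s['tcp_rot']).as_matrix();print(M.round(3))
hub=np.array([581.3,-37.5]);ball=np.array([554.8,124.5]);cr=np.array([529.7,-20.6])
d=(ball-hub)/np.linalg.norm(ball-hub);piv=hub+52*d
a=np.degrees(np.arctan2(d[1],d[0]));print('a',a,piv,'ball pred',piv+112*d)
ax=np.radians(a-90)
z=M[:,2];az=np.arctan2(z[1],z[0]);print('turn needed',(ax-az+np.pi/2)%np.pi-np.pi/2)
print('shift to above ball',ball-s['eef_pos'][:2], 'tcp z for ball', 231-18.7)
for th in np.linspace(0,1.05,15): 
  p=piv+112*np.array([np.cos(np.radians(a)+th),np.sin(np.radians(a)+th)]);print(round(th,3),(p-ball).round(1))
```

```text
[[-0.001 -0.911  0.413]
 [-0.001  0.413  0.911]
 [-1.    -0.    -0.001]]
a 99.29017716913773 [572.90539916  13.81793718] ball pred [554.82472044 124.34887881]
turn needed -0.9828750066652951
shift to above ball [ 296.80738462 -444.30611386] tcp z for ball 212.3
0.0 [ 0.  -0.2]
0.075 [-8.2 -1.8]
0.15 [-16.3  -4.1]
0.225 [-24.2  -7. ]
0.3 [-31.8 -10.4]
0.375 [-39.2 -14.5]
0.45 [-46.3 -19. ]
0.525 [-52.9 -24.1]
0.6 [-59.2 -29.7]
0.675 [-65.1 -35.7]
0.75 [-70.5 -42.1]
0.825 [-75.4 -49. ]
0.9 [-79.7 -56.1]
0.975 [-83.5 -63.6]
1.05 [-86.8 -71.4]
```

Call:
step_arm(
  rows=[
    [20, -20, 40, 0, 0, -0.1, 50],
    [55, -75, 80, 0, 0, -0.25, 50],
    [90, -130, 85, 0, 0, -0.4, 50],
    [125, -185, 85, 0, 0, -0.55, 50],
    [160, -240, 85, 0, 0, -0.7, 50],
    [195, -292, 85, 0, 0, -0.85, 50],
    [230, -344, 85, 0, 0, -0.983, 50],
    [262, -392, 80, 0, 0, -0.983, 50],
  ],
  force=40,
)

```text
clock: 1.1
eef_pos: [511.7, 188.7, 311.8]
tcp_rot: [2.898, 1.57, 3.058]
contact_force: [1.0, 0.4, 0.6]
opening: 0.586
```

Call:
step_arm(
  rows=[
    [22, -32, 0, 0, 0, 0, 50],
    [43, -64, -10, 0, 0, 0, 50],
    [43, -64, -30, 0, 0, 0, 50],
    [43, -64, -52, 0, 0, 0, 50],
    [43, -64, -72, 0, 0, 0, 50],
    [43, -64, -88, 0, 0, 0, 50],
    [43, -64, -99, 0, 0, 0, 50],
    [43, -64, -99, 0, 0, 0, 50],
  ],
)

```text
clock: 2.1
eef_pos: [554.3, 124.6, 212.1]
tcp_rot: [3.088, 1.569, -3.035]
contact_force: [0.1, 0.6, -0.9]
opening: 0.586
```

Run:
```python
from h import *
import cv2
from rig import r,vision
print(r.sense()['eef_pos'])
M=R.from_euler('xyz',r.sense()['tcp_rot']).as_matrix();print(M.round(3))
p,d=vision.grab_frame('side')
cv2.imwrite('pics/s1.png',cv2.resize(p[80:280,170:400],None,fx=3,fy=3)[:,:,::-1])
```

```text
[554.30353072 124.64037488 212.10988175]
[[-0.002 -0.16   0.987]
 [-0.     0.987  0.16 ]
 [-1.     0.    -0.002]]
```

View pics/s1.png

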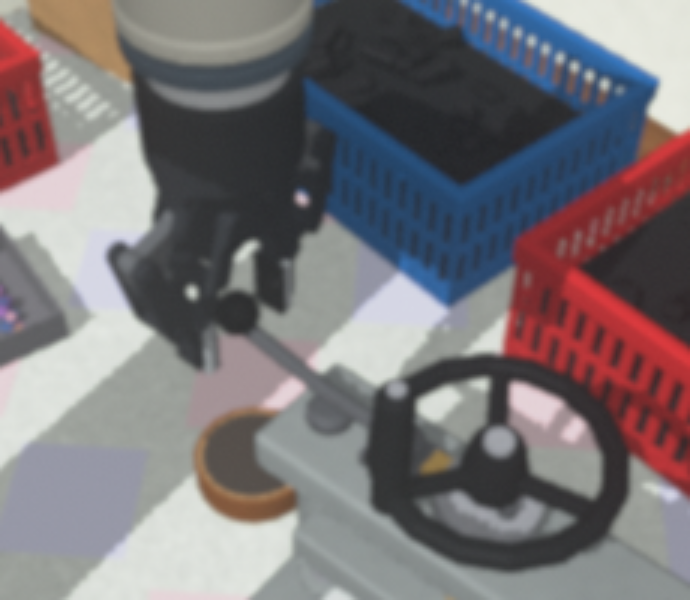

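The open fingers straddle the ball at (238,312) in the crop. Closing.

Call:
step_arm(
  rows=[
    [0, 0, 0, 0, 0, 0, 22],
    [0, 0, 0, 0, 0, 0, 22],
    [0, 0, 0, 0, 0, 0, 22],
    [0, 0, 0, 0, 0, 0, 22],
    [0, 0, 0, 0, 0, 0, 22],
    [0, 0, 0, 0, 0, 0, 22],
    [0, 0, 0, 0, 0, 0, 22],
    [0, 0, 0, 0, 0, 0, 22],
  ],
  force=40,
)

```text
clock: 3.15
eef_pos: [555.4, 124.9, 213.8]
tcp_rot: [0.36, 1.57, 0.52]
contact_force: [-0.6, 0.2, 5.8]
opening: 0.267
```

Run:
```python
from h import *
import cv2
from rig import r,vision
p,d=vision.grab_frame('side')
cv2.imwrite('pics/s2.png',cv2.resize(p[120:240,200:330],None,fx=5,fy=5,interpolation=2)[:,:,::-1])
```

```text
(no output)
```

View pics/s2.png

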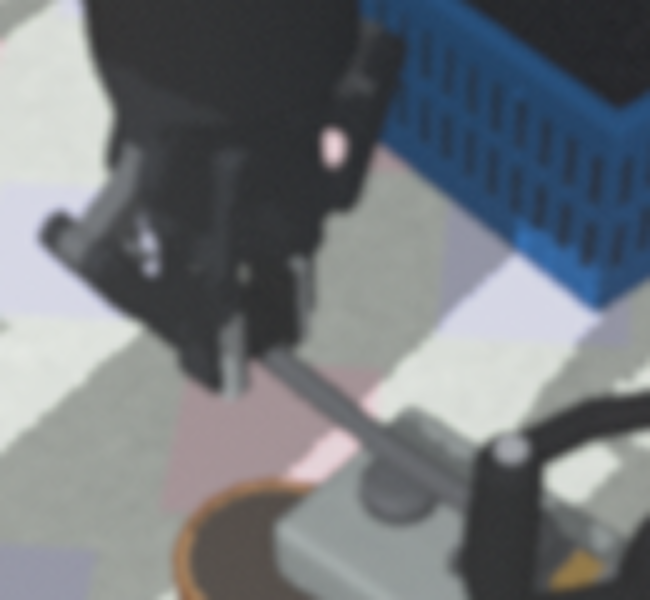

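The ball sits between the pads. Swinging the lever along its arc.

Call:
step_arm(
  rows=[
    [-7, -1.5, 0, 0, 0, 0, 22],
    [-15, -3.7, 0, 0, 0, 0, 22],
    [-23, -6.5, 0, 0, 0, 0, 22],
    [-31, -10, 0, 0, 0, 0, 22],
    [-38.5, -14, 0, 0, 0, 0, 22],
    [-46, -19, 0, 0, 0, 0, 22],
    [-53, -24.2, 0, 0, 0, 0, 22],
    [-59.3, -29.8, 0, 0, 0, 0, 22],
  ],
)

```text
clock: 4.2
eef_pos: [497.2, 95.7, 214.6]
tcp_rot: [0.289, 1.566, 0.449]
contact_force: [-1.6, 8.9, 5.3]
opening: 0.264
```

Call:
step_arm(
  rows=[
    [-6, -6, 0, 0, 0, 0, 22],
    [-11.5, -12.5, 0, 0, 0, 0, 22],
    [-16.5, -19, 0, 0, 0, 0, 22],
    [-21, -26.5, 0, 0, 0, 0, 22],
    [-25, -34, 0, 0, 0, 0, 22],
    [-28, -41, 0, 0, 0, 0, 22],
    [-29, -43, 0, 0, 0, 0, 22],
    [-29, -43, 0, 0, 0, 0, 22],
  ],
)

```text
clock: 5.2
eef_pos: [464.9, 53.6, 213.7]
tcp_rot: [1.849, 1.566, 2.009]
contact_force: [-8.9, 8.9, 2.8]
opening: 0.266
```

Now open slightly, then rise to clear the ball and check the lever.

Call:
step_arm(
  rows=[
    [0, 0, 0, 0, 0, 0, 50],
    [0, 0, 0, 0, 0, 0, 50],
    [0, 0, 0, 0, 0, 0, 50],
    [0, 0, 25, 0, 0, 0, 50],
    [0, 0, 60, 0, 0, 0, 50],
    [0, 0, 100, 0, 0, 0, 50],
    [0, 0, 130, 0, 0, 0, 50],
    [0, -20, 145, 0, 0, 0, 50],
  ],
)

```text
clock: 6.2
eef_pos: [465.7, 33.9, 360.6]
tcp_rot: [1.207, 1.566, 1.368]
contact_force: [1.0, -1.4, -0.3]
opening: 0.587
```

Run:
```python
from h import *
import cv2
from rig import r,vision
print(r.sense()['eef_pos'],r.sense()['contact_force'])
p,d=vision.grab_frame('side'); cv2.imwrite('pics/s3.png',p[:,:,::-1])
p,d=vision.grab_frame('top'); cv2.imwrite('pics/t3.png',p[:,:,::-1])
```

```text
[465.65598696  33.91610639 360.63134519] [ 1.03100406 -1.40524389 -0.3133154 ]
```

View pics/s3.png

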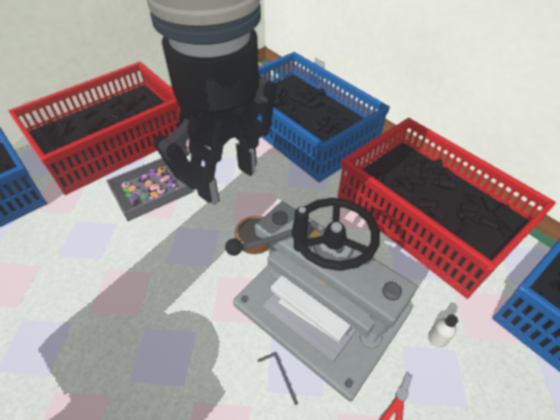

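View pics/t3.png

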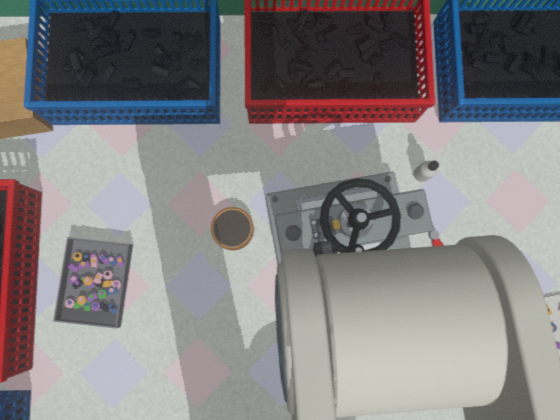

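The ball is now at side (234,246), with the lever swung to the front and the crank unmoved at (302,210). Computing the angle.

Run:
```python
from h import *
from rig import r,vision
S=vision.camera_info('side')
b=plane(S,234,246,231); a=plane(S,248.8,183.9,231);print(b,a)
p=np.array([572.9,13.8])
f=lambda q:np.arctan2(*(q[:2]-p)[::-1])
print(f(b)-f(a),np.linalg.norm(b[:2]-p), np.linalg.norm(a[:2]-p))
```

```text
[466.99784901  43.57017125 231.        ] [555.30273408 124.10091087 231.        ]
1.138553002124192 110.0069483297381 111.69581328973473
```

Call:
step_arm(
  rows=[
    [22, -18, 0, 0, 0, 0, 50],
    [44, -37, 0, 0, 0, 0, 50],
    [64, -54.5, 0, 0, 0, 0, 50],
    [64, -54.5, -20, 0, 0, 0, 50],
    [64, -54.5, -45, 0, 0, 0, 50],
    [64, -54.5, -67, 0, 0, 0, 50],
    [64, -54.5, -84, 0, 0, 0, 50],
    [64, -54.5, -84, 0, 0, 0, 50],
  ],
)

```text
clock: 7.3
eef_pos: [529.0, -21.7, 274.9]
tcp_rot: [1.74, 1.567, 1.899]
contact_force: [0.8, 0.2, -0.5]
opening: 0.584
```

Call:
step_arm(
  rows=[
    [0, 0, 0, 0, 0, 0, 14],
    [0, 0, 0, 0, 0, 0, 14],
    [0, 0, 0, 0, 0, 0, 14],
    [0, 0, 0, 0, 0, 0, 14],
    [0, 0, 0, 0, 0, 0, 14],
    [0, 0, 0, 0, 0, 0, 14],
    [0, 0, 0, 0, 0, 0, 14],
    [0, 0, 0, 0, 0, 0, 14],
  ],
  force=40,
)

```text
clock: 8.3
eef_pos: [529.9, -21.8, 275.7]
tcp_rot: [1.161, 1.567, 1.321]
contact_force: [6.4, -0.3, 4.2]
opening: 0.203
```

Run:
```python
from h import *
import cv2
from rig import r,vision
s=r.sense();print(s)
print(R.from_euler('xyz',s['tcp_rot']).as_matrix().round(3))
p,d=vision.grab_frame('side')
cv2.imwrite('pics/s4.png',cv2.resize(p[130:280,220:400],None,fx=4,fy=4,interpolation=2)[:,:,::-1])
```

```text
{'clock': 8.3, 'qpos': array([-0.04621098,  0.16254008,  1.7850287 ,  0.00388759,  1.19327919,
       -0.20710809]), 'qvel': array([-0.00174913, -0.00092013,  0.00099614, -0.00239468,  0.00088917,
        0.00108932]), 'joint_efforts': array([ 4.30710912e-01, -4.50249195e+01, -3.02329695e+01,  2.38558128e-01,
        1.69072218e+00, -1.17438068e-02]), 'eef_pos': array([529.85434999, -21.76114865, 275.65434619]), 'tcp_rot': array([1.1612141 , 1.56710604, 1.32067954]), 'contact_force': array([ 6.42438566, -0.32343418,  4.17068593]), 'wrist_torque': array([-0.15152114, -0.82927106, -0.05831181]), 'opening': 0.2029772853064728}
[[ 0.001 -0.159  0.987]
 [ 0.004  0.987  0.159]
 [-1.     0.003  0.001]]
```

View pics/s4.png

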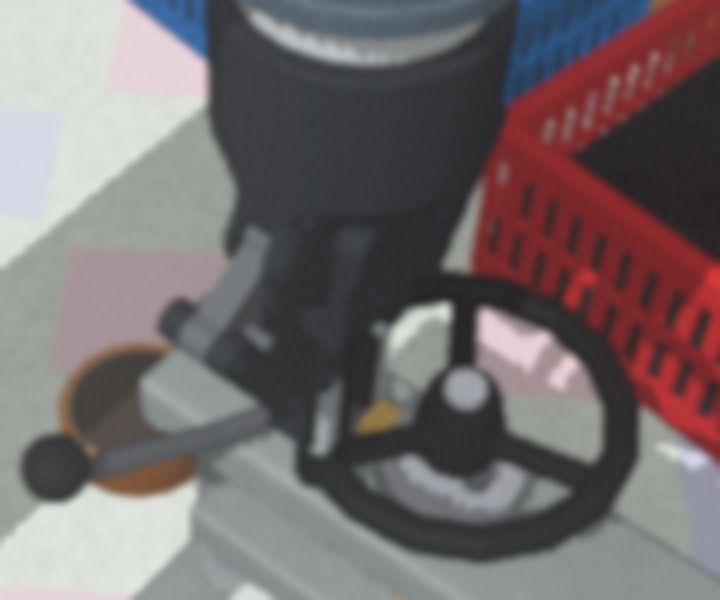

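```bash
cat > st.py <<'E'
import sys,json
from h import *
from rig import r
C=np.array([581.3,-37.5])
def go(delta,move=6,lead=0,g=14):
    s=r.sense();p=s['eef_pos'];v=p[:2]-C;phi=np.arctan2(v[1],v[0])
    t=np.array([np.sin(phi),-np.cos(phi)]);u=v/np.linalg.norm(v);F=s['contact_force']
    print('t',round(s['clock'],2),'phi %.2f R %.2f z %.1f Ft %.2f Fr %.2f Fz %.2f'%(np.degrees(phi)%360,np.linalg.norm(v),p[2],-F[:2]@t,F[:2]@u,F[2]))
    with open('log.txt','a') as f: f.write(json.dumps([s['clock'],*p,*F])+'\n')
    rows=[]
    for i in range(1,9):
        a=phi-np.radians(delta)*min(1,i/move)
        d=54.8*(np.array([np.cos(a),np.sin(a)])-u)
        if abs(np.linalg.norm(v)-54.8)>.0: pass
        rows.append([round(d[0],1),round(d[1],1),0,0,0,0,g])
    print(json.dumps(rows))
if __name__=='__main__': go(float(sys.argv[1]),int(sys.argv[2]) if len(sys.argv)>2 else 6)
E
python3 st.py 12
```

```text
t 8.35 phi 163.01 R 53.81 z 275.7 Ft -0.64 Fr -5.32 Fz 3.31
[[0.6, 1.8, 0, 0, 0, 0, 14], [1.2, 3.6, 0, 0, 0, 0, 14], [2.0, 5.4, 0, 0, 0, 0, 14], [2.7, 7.1, 0, 0, 0, 0, 14], [3.6, 8.9, 0, 0, 0, 0, 14], [4.5, 10.5, 0, 0, 0, 0, 14], [4.5, 10.5, 0, 0, 0, 0, 14], [4.5, 10.5, 0, 0, 0, 0, 14]]
```

Call:
step_arm(
  rows=[
    [0.6, 1.8, 0, 0, 0, 0, 14],
    [1.2, 3.6, 0, 0, 0, 0, 14],
    [2.0, 5.4, 0, 0, 0, 0, 14],
    [2.7, 7.1, 0, 0, 0, 0, 14],
    [3.6, 8.9, 0, 0, 0, 0, 14],
    [4.5, 10.5, 0, 0, 0, 0, 14],
    [4.5, 10.5, 0, 0, 0, 0, 14],
    [4.5, 10.5, 0, 0, 0, 0, 14],
  ],
)

```text
clock: 9.35
eef_pos: [534.4, -11.1, 275.7]
tcp_rot: [1.138, 1.567, 1.297]
contact_force: [4.1, -2.0, 1.4]
opening: 0.2
```

```bash
python3 st.py 12
```

```text
t 9.35 phi 150.64 R 53.77 z 275.7 Ft -0.28 Fr -4.52 Fz 1.39
[[1.0, 1.7, 0, 0, 0, 0, 14], [2.0, 3.3, 0, 0, 0, 0, 14], [3.1, 4.8, 0, 0, 0, 0, 14], [4.2, 6.4, 0, 0, 0, 0, 14], [5.4, 7.9, 0, 0, 0, 0, 14], [6.6, 9.3, 0, 0, 0, 0, 14], [6.6, 9.3, 0, 0, 0, 0, 14], [6.6, 9.3, 0, 0, 0, 0, 14]]
```

Call:
step_arm(
  rows=[
    [1.0, 1.7, 0, 0, 0, 0, 14],
    [2.0, 3.3, 0, 0, 0, 0, 14],
    [3.1, 4.8, 0, 0, 0, 0, 14],
    [4.2, 6.4, 0, 0, 0, 0, 14],
    [5.4, 7.9, 0, 0, 0, 0, 14],
    [6.6, 9.3, 0, 0, 0, 0, 14],
    [6.6, 9.3, 0, 0, 0, 0, 14],
    [6.6, 9.3, 0, 0, 0, 0, 14],
  ],
)

```text
clock: 10.35
eef_pos: [541.1, -1.7, 275.7]
tcp_rot: [1.12, 1.567, 1.279]
contact_force: [3.2, -1.8, 3.8]
opening: 0.198
```

```bash
python3 st.py 12
```

```text
t 10.35 phi 138.32 R 53.82 z 275.7 Ft -0.83 Fr -3.56 Fz 3.85
[[1.3, 1.4, 0, 0, 0, 0, 14], [2.6, 2.8, 0, 0, 0, 0, 14], [4.0, 4.1, 0, 0, 0, 0, 14], [5.5, 5.3, 0, 0, 0, 0, 14], [6.9, 6.6, 0, 0, 0, 0, 14], [8.5, 7.7, 0, 0, 0, 0, 14], [8.5, 7.7, 0, 0, 0, 0, 14], [8.5, 7.7, 0, 0, 0, 0, 14]]
```

Call:
step_arm(
  rows=[
    [1.3, 1.4, 0, 0, 0, 0, 14],
    [2.6, 2.8, 0, 0, 0, 0, 14],
    [4.0, 4.1, 0, 0, 0, 0, 14],
    [5.5, 5.3, 0, 0, 0, 0, 14],
    [6.9, 6.6, 0, 0, 0, 0, 14],
    [8.5, 7.7, 0, 0, 0, 0, 14],
    [8.5, 7.7, 0, 0, 0, 0, 14],
    [8.5, 7.7, 0, 0, 0, 0, 14],
  ],
)

```text
clock: 11.35
eef_pos: [549.6, 6.1, 275.7]
tcp_rot: [1.12, 1.566, 1.279]
contact_force: [2.1, -1.8, 5.0]
opening: 0.2
```

```bash
python3 st.py 12
```

```text
t 11.35 phi 125.99 R 53.90 z 275.7 Ft -0.64 Fr -2.67 Fz 5.03
[[1.6, 1.1, 0, 0, 0, 0, 14], [3.2, 2.1, 0, 0, 0, 0, 14], [4.8, 3.1, 0, 0, 0, 0, 14], [6.5, 4.1, 0, 0, 0, 0, 14], [8.2, 4.9, 0, 0, 0, 0, 14], [9.9, 5.7, 0, 0, 0, 0, 14], [9.9, 5.7, 0, 0, 0, 0, 14], [9.9, 5.7, 0, 0, 0, 0, 14]]
```

Call:
step_arm(
  rows=[
    [1.6, 1.1, 0, 0, 0, 0, 14],
    [3.2, 2.1, 0, 0, 0, 0, 14],
    [4.8, 3.1, 0, 0, 0, 0, 14],
    [6.5, 4.1, 0, 0, 0, 0, 14],
    [8.2, 4.9, 0, 0, 0, 0, 14],
    [9.9, 5.7, 0, 0, 0, 0, 14],
    [9.9, 5.7, 0, 0, 0, 0, 14],
    [9.9, 5.7, 0, 0, 0, 0, 14],
  ],
)

```text
clock: 12.35
eef_pos: [559.6, 12.0, 275.7]
tcp_rot: [1.129, 1.566, 1.289]
contact_force: [0.7, -1.4, 5.1]
opening: 0.199
```

```bash
python3 st.py 12
```

```text
t 12.35 phi 113.62 R 54.06 z 275.7 Ft -0.04 Fr -1.56 Fz 5.15
[[1.8, 0.7, 0, 0, 0, 0, 14], [3.6, 1.4, 0, 0, 0, 0, 14], [5.4, 2.0, 0, 0, 0, 0, 14], [7.2, 2.6, 0, 0, 0, 0, 14], [9.1, 3.0, 0, 0, 0, 0, 14], [10.9, 3.5, 0, 0, 0, 0, 14], [10.9, 3.5, 0, 0, 0, 0, 14], [10.9, 3.5, 0, 0, 0, 0, 14]]
```

Call:
step_arm(
  rows=[
    [1.8, 0.7, 0, 0, 0, 0, 14],
    [3.6, 1.4, 0, 0, 0, 0, 14],
    [5.4, 2.0, 0, 0, 0, 0, 14],
    [7.2, 2.6, 0, 0, 0, 0, 14],
    [9.1, 3.0, 0, 0, 0, 0, 14],
    [10.9, 3.5, 0, 0, 0, 0, 14],
    [10.9, 3.5, 0, 0, 0, 0, 14],
    [10.9, 3.5, 0, 0, 0, 0, 14],
  ],
)

```text
clock: 13.35
eef_pos: [570.5, 15.7, 275.7]
tcp_rot: [1.187, 1.566, 1.347]
contact_force: [-0.1, -1.7, 5.6]
opening: 0.199
```

```bash
python3 st.py 12
```

```text
t 13.35 phi 101.44 R 54.33 z 275.7 Ft 0.43 Fr -1.66 Fz 5.58
[[1.9, 0.3, 0, 0, 0, 0, 14], [3.8, 0.6, 0, 0, 0, 0, 14], [5.7, 0.8, 0, 0, 0, 0, 14], [7.6, 1.0, 0, 0, 0, 0, 14], [9.5, 1.1, 0, 0, 0, 0, 14], [11.4, 1.1, 0, 0, 0, 0, 14], [11.4, 1.1, 0, 0, 0, 0, 14], [11.4, 1.1, 0, 0, 0, 0, 14]]
```

Call:
step_arm(
  rows=[
    [1.9, 0.3, 0, 0, 0, 0, 14],
    [3.8, 0.6, 0, 0, 0, 0, 14],
    [5.7, 0.8, 0, 0, 0, 0, 14],
    [7.6, 1.0, 0, 0, 0, 0, 14],
    [9.5, 1.1, 0, 0, 0, 0, 14],
    [11.4, 1.1, 0, 0, 0, 0, 14],
    [11.4, 1.1, 0, 0, 0, 0, 14],
    [11.4, 1.1, 0, 0, 0, 0, 14],
  ],
)

```text
clock: 14.35
eef_pos: [581.8, 17.1, 275.7]
tcp_rot: [1.284, 1.565, 1.444]
contact_force: [0.2, -1.0, 6.0]
opening: 0.2
```

```bash
python3 st.py 12
```

```text
t 14.35 phi 89.43 R 54.65 z 275.7 Ft -0.26 Fr -0.96 Fz 5.98
[[1.9, -0.1, 0, 0, 0, 0, 14], [3.8, -0.2, 0, 0, 0, 0, 14], [5.7, -0.4, 0, 0, 0, 0, 14], [7.6, -0.6, 0, 0, 0, 0, 14], [9.5, -0.9, 0, 0, 0, 0, 14], [11.4, -1.3, 0, 0, 0, 0, 14], [11.4, -1.3, 0, 0, 0, 0, 14], [11.4, -1.3, 0, 0, 0, 0, 14]]
```

Call:
step_arm(
  rows=[
    [1.9, -0.1, 0, 0, 0, 0, 14],
    [3.8, -0.2, 0, 0, 0, 0, 14],
    [5.7, -0.4, 0, 0, 0, 0, 14],
    [7.6, -0.6, 0, 0, 0, 0, 14],
    [9.5, -0.9, 0, 0, 0, 0, 14],
    [11.4, -1.3, 0, 0, 0, 0, 14],
    [11.4, -1.3, 0, 0, 0, 0, 14],
    [11.4, -1.3, 0, 0, 0, 0, 14],
  ],
)

```text
clock: 15.35
eef_pos: [593.2, 16.2, 275.7]
tcp_rot: [1.336, 1.565, 1.496]
contact_force: [-0.0, -0.8, 6.2]
opening: 0.203
```

```bash
python3 st.py 12
```

```text
t 15.35 phi 77.52 R 54.98 z 275.7 Ft -0.13 Fr -0.75 Fz 6.20
[[1.9, -0.4, 0, 0, 0, 0, 14], [3.7, -1.0, 0, 0, 0, 0, 14], [5.5, -1.5, 0, 0, 0, 0, 14], [7.3, -2.2, 0, 0, 0, 0, 14], [9.1, -2.9, 0, 0, 0, 0, 14], [10.9, -3.6, 0, 0, 0, 0, 14], [10.9, -3.6, 0, 0, 0, 0, 14], [10.9, -3.6, 0, 0, 0, 0, 14]]
```

Call:
step_arm(
  rows=[
    [1.9, -0.4, 0, 0, 0, 0, 14],
    [3.7, -1.0, 0, 0, 0, 0, 14],
    [5.5, -1.5, 0, 0, 0, 0, 14],
    [7.3, -2.2, 0, 0, 0, 0, 14],
    [9.1, -2.9, 0, 0, 0, 0, 14],
    [10.9, -3.6, 0, 0, 0, 0, 14],
    [10.9, -3.6, 0, 0, 0, 0, 14],
    [10.9, -3.6, 0, 0, 0, 0, 14],
  ],
)

```text
clock: 16.35
eef_pos: [604.0, 12.9, 275.7]
tcp_rot: [1.392, 1.564, 1.552]
contact_force: [0.8, 0.1, 6.0]
opening: 0.197
```

```bash
python3 st.py 12
```

```text
t 16.35 phi 65.77 R 55.30 z 275.7 Ft -0.66 Fr 0.43 Fz 6.00
[[1.7, -0.8, 0, 0, 0, 0, 14], [3.4, -1.7, 0, 0, 0, 0, 14], [5.1, -2.6, 0, 0, 0, 0, 14], [6.7, -3.6, 0, 0, 0, 0, 14], [8.3, -4.7, 0, 0, 0, 0, 14], [9.9, -5.8, 0, 0, 0, 0, 14], [9.9, -5.8, 0, 0, 0, 0, 14], [9.9, -5.8, 0, 0, 0, 0, 14]]
```

Call:
step_arm(
  rows=[
    [1.7, -0.8, 0, 0, 0, 0, 14],
    [3.4, -1.7, 0, 0, 0, 0, 14],
    [5.1, -2.6, 0, 0, 0, 0, 14],
    [6.7, -3.6, 0, 0, 0, 0, 14],
    [8.3, -4.7, 0, 0, 0, 0, 14],
    [9.9, -5.8, 0, 0, 0, 0, 14],
    [9.9, -5.8, 0, 0, 0, 0, 14],
    [9.9, -5.8, 0, 0, 0, 0, 14],
  ],
)

```text
clock: 17.35
eef_pos: [613.9, 7.6, 275.7]
tcp_rot: [1.428, 1.564, 1.587]
contact_force: [0.3, 0.1, 5.6]
opening: 0.199
```

```bash
python3 st.py 12
python3 - <<'E'
import json,numpy as np
L=np.array([json.loads(l) for l in open('log.txt')])[:,1:3]
A=np.c_[2*L,np.ones(len(L))];x=np.linalg.lstsq(A,(L**2).sum(1),rcond=None)[0];print(x[:2],np.sqrt(x[2]+x[0]**2+x[1]**2))
E
```

```text
t 17.35 phi 54.17 R 55.63 z 275.7 Ft -0.24 Fr 0.24 Fz 5.59
[[1.5, -1.1, 0, 0, 0, 0, 14], [3.0, -2.3, 0, 0, 0, 0, 14], [4.5, -3.6, 0, 0, 0, 0, 14], [5.9, -4.9, 0, 0, 0, 0, 14], [7.2, -6.2, 0, 0, 0, 0, 14], [8.5, -7.6, 0, 0, 0, 0, 14], [8.5, -7.6, 0, 0, 0, 0, 14], [8.5, -7.6, 0, 0, 0, 0, 14]]
[582.80280576 -38.36751967] 55.500644765240835
```

```bash
sed -i 's/C=np.array.*/C=np.array([582.5,-38.0])/; s/54\.8/55.0/g' st.py; python3 st.py 12
```

```text
t 17.35 phi 55.48 R 55.35 z 275.7 Ft -0.25 Fr 0.23 Fz 5.59
[[1.6, -1.1, 0, 0, 0, 0, 14], [3.1, -2.3, 0, 0, 0, 0, 14], [4.6, -3.5, 0, 0, 0, 0, 14], [6.0, -4.8, 0, 0, 0, 0, 14], [7.4, -6.1, 0, 0, 0, 0, 14], [8.7, -7.5, 0, 0, 0, 0, 14], [8.7, -7.5, 0, 0, 0, 0, 14], [8.7, -7.5, 0, 0, 0, 0, 14]]
```

Call:
step_arm(
  rows=[
    [1.6, -1.1, 0, 0, 0, 0, 14],
    [3.1, -2.3, 0, 0, 0, 0, 14],
    [4.6, -3.5, 0, 0, 0, 0, 14],
    [6.0, -4.8, 0, 0, 0, 0, 14],
    [7.4, -6.1, 0, 0, 0, 0, 14],
    [8.7, -7.5, 0, 0, 0, 0, 14],
    [8.7, -7.5, 0, 0, 0, 0, 14],
    [8.7, -7.5, 0, 0, 0, 0, 14],
  ],
)

```text
clock: 18.35
eef_pos: [622.5, 0.5, 275.7]
tcp_rot: [1.475, 1.563, 1.635]
contact_force: [-0.9, -0.7, 4.3]
opening: 0.201
```

```bash
python3 st.py 12
```

```text
t 18.35 phi 43.90 R 55.48 z 275.7 Ft 0.11 Fr -1.14 Fz 4.31
[[1.3, -1.4, 0, 0, 0, 0, 14], [2.6, -2.9, 0, 0, 0, 0, 14], [3.8, -4.4, 0, 0, 0, 0, 14], [4.9, -5.9, 0, 0, 0, 0, 14], [6.0, -7.5, 0, 0, 0, 0, 14], [7.1, -9.1, 0, 0, 0, 0, 14], [7.1, -9.1, 0, 0, 0, 0, 14], [7.1, -9.1, 0, 0, 0, 0, 14]]
```

Call:
step_arm(
  rows=[
    [1.3, -1.4, 0, 0, 0, 0, 14],
    [2.6, -2.9, 0, 0, 0, 0, 14],
    [3.8, -4.4, 0, 0, 0, 0, 14],
    [4.9, -5.9, 0, 0, 0, 0, 14],
    [6.0, -7.5, 0, 0, 0, 0, 14],
    [7.1, -9.1, 0, 0, 0, 0, 14],
    [7.1, -9.1, 0, 0, 0, 0, 14],
    [7.1, -9.1, 0, 0, 0, 0, 14],
  ],
)

```text
clock: 19.35
eef_pos: [629.5, -8.3, 275.7]
tcp_rot: [1.513, 1.562, 1.672]
contact_force: [-0.6, 0.3, 5.7]
opening: 0.199
```

```bash
python3 st.py 12
```

```text
t 19.35 phi 32.30 R 55.60 z 275.7 Ft 0.53 Fr -0.33 Fz 5.72
[[1.0, -1.6, 0, 0, 0, 0, 14], [1.9, -3.3, 0, 0, 0, 0, 14], [2.8, -5.0, 0, 0, 0, 0, 14], [3.6, -6.8, 0, 0, 0, 0, 14], [4.4, -8.5, 0, 0, 0, 0, 14], [5.1, -10.3, 0, 0, 0, 0, 14], [5.1, -10.3, 0, 0, 0, 0, 14], [5.1, -10.3, 0, 0, 0, 0, 14]]
```

Call:
step_arm(
  rows=[
    [1.0, -1.6, 0, 0, 0, 0, 14],
    [1.9, -3.3, 0, 0, 0, 0, 14],
    [2.8, -5.0, 0, 0, 0, 0, 14],
    [3.6, -6.8, 0, 0, 0, 0, 14],
    [4.4, -8.5, 0, 0, 0, 0, 14],
    [5.1, -10.3, 0, 0, 0, 0, 14],
    [5.1, -10.3, 0, 0, 0, 0, 14],
    [5.1, -10.3, 0, 0, 0, 0, 14],
  ],
)

```text
clock: 20.35
eef_pos: [634.5, -18.2, 275.7]
tcp_rot: [1.546, 1.562, 1.705]
contact_force: [0.9, -0.3, 5.2]
opening: 0.2
```

```bash
python3 st.py 12
```

```text
t 20.35 phi 20.85 R 55.64 z 275.7 Ft -0.56 Fr 0.73 Fz 5.24
[[0.7, -1.8, 0, 0, 0, 0, 14], [1.2, -3.6, 0, 0, 0, 0, 14], [1.8, -5.5, 0, 0, 0, 0, 14], [2.2, -7.3, 0, 0, 0, 0, 14], [2.6, -9.2, 0, 0, 0, 0, 14], [2.9, -11.1, 0, 0, 0, 0, 14], [2.9, -11.1, 0, 0, 0, 0, 14], [2.9, -11.1, 0, 0, 0, 0, 14]]
```

Call:
step_arm(
  rows=[
    [0.7, -1.8, 0, 0, 0, 0, 14],
    [1.2, -3.6, 0, 0, 0, 0, 14],
    [1.8, -5.5, 0, 0, 0, 0, 14],
    [2.2, -7.3, 0, 0, 0, 0, 14],
    [2.6, -9.2, 0, 0, 0, 0, 14],
    [2.9, -11.1, 0, 0, 0, 0, 14],
    [2.9, -11.1, 0, 0, 0, 0, 14],
    [2.9, -11.1, 0, 0, 0, 0, 14],
  ],
)

```text
clock: 21.35
eef_pos: [637.4, -28.9, 275.7]
tcp_rot: [1.554, 1.561, 1.713]
contact_force: [0.6, -0.3, 5.8]
opening: 0.202
```

```bash
python3 st.py 12
```

```text
t 21.35 phi 9.40 R 55.64 z 275.7 Ft -0.39 Fr 0.56 Fz 5.85
[[0.3, -1.9, 0, 0, 0, 0, 14], [0.5, -3.8, 0, 0, 0, 0, 14], [0.6, -5.7, 0, 0, 0, 0, 14], [0.7, -7.6, 0, 0, 0, 0, 14], [0.7, -9.6, 0, 0, 0, 0, 14], [0.7, -11.5, 0, 0, 0, 0, 14], [0.7, -11.5, 0, 0, 0, 0, 14], [0.7, -11.5, 0, 0, 0, 0, 14]]
```

Call:
step_arm(
  rows=[
    [0.3, -1.9, 0, 0, 0, 0, 14],
    [0.5, -3.8, 0, 0, 0, 0, 14],
    [0.6, -5.7, 0, 0, 0, 0, 14],
    [0.7, -7.6, 0, 0, 0, 0, 14],
    [0.7, -9.6, 0, 0, 0, 0, 14],
    [0.7, -11.5, 0, 0, 0, 0, 14],
    [0.7, -11.5, 0, 0, 0, 0, 14],
    [0.7, -11.5, 0, 0, 0, 0, 14],
  ],
)

```text
clock: 22.35
eef_pos: [638.1, -40.2, 275.8]
tcp_rot: [1.546, 1.561, 1.706]
contact_force: [1.3, 1.9, 4.1]
opening: 0.198
```

```bash
python3 st.py 12
```

```text
t 22.35 phi 357.77 R 55.67 z 275.8 Ft 1.92 Fr 1.26 Fz 4.11
[[-0.1, -1.9, 0, 0, 0, 0, 14], [-0.3, -3.8, 0, 0, 0, 0, 14], [-0.5, -5.7, 0, 0, 0, 0, 14], [-0.8, -7.6, 0, 0, 0, 0, 14], [-1.2, -9.5, 0, 0, 0, 0, 14], [-1.6, -11.4, 0, 0, 0, 0, 14], [-1.6, -11.4, 0, 0, 0, 0, 14], [-1.6, -11.4, 0, 0, 0, 0, 14]]
```

Ft has risen a little, so a small 3° step is next.

Call:
step_arm(
  rows=[
    [0, -0.5, 0, 0, 0, 0, 14],
    [0, -1.0, 0, 0, 0, 0, 14],
    [0, -1.5, 0, 0, 0, 0, 14],
    [-0.1, -2.0, 0, 0, 0, 0, 14],
    [-0.1, -2.5, 0, 0, 0, 0, 14],
    [-0.2, -3.0, 0, 0, 0, 0, 14],
    [-0.2, -3.0, 0, 0, 0, 0, 14],
    [-0.2, -3.0, 0, 0, 0, 0, 14],
  ],
)

```text
clock: 23.35
eef_pos: [638.0, -43.1, 275.8]
tcp_rot: [1.523, 1.561, 1.683]
contact_force: [1.8, 2.2, 3.8]
opening: 0.201
```

```bash
python3 st.py 12
```

```text
t 23.35 phi 354.73 R 55.76 z 275.8 Ft 2.34 Fr 1.58 Fz 3.82
[[-0.2, -1.9, 0, 0, 0, 0, 14], [-0.5, -3.8, 0, 0, 0, 0, 14], [-0.8, -5.7, 0, 0, 0, 0, 14], [-1.2, -7.6, 0, 0, 0, 0, 14], [-1.7, -9.4, 0, 0, 0, 0, 14], [-2.2, -11.3, 0, 0, 0, 0, 14], [-2.2, -11.3, 0, 0, 0, 0, 14], [-2.2, -11.3, 0, 0, 0, 0, 14]]
```

Call:
step_arm(
  rows=[
    [0, -0.7, 0, 0, 0, 0, 14],
    [-0.1, -1.4, 0, 0, 0, 0, 14],
    [-0.2, -2.1, 0, 0, 0, 0, 14],
    [-0.3, -2.8, 0, 0, 0, 0, 14],
    [-0.4, -3.5, 0, 0, 0, 0, 14],
    [-0.5, -4.2, 0, 0, 0, 0, 14],
    [-0.6, -4.9, 0, 0, 0, 0, 14],
    [-0.7, -5.6, 0, 0, 0, 0, 14],
  ],
)

```text
clock: 24.35
eef_pos: [637.7, -48.1, 275.7]
tcp_rot: [1.447, 1.56, 1.606]
contact_force: [5.3, 7.0, 2.4]
opening: 0.198
```

```bash
python3 st.py 8
```

```text
t 24.35 phi 349.61 R 56.13 z 275.7 Ft 7.79 Fr 3.92 Fz 2.38
[[-0.2, -1.3, 0, 0, 0, 0, 14], [-0.5, -2.5, 0, 0, 0, 0, 14], [-0.8, -3.7, 0, 0, 0, 0, 14], [-1.2, -5.0, 0, 0, 0, 0, 14], [-1.5, -6.2, 0, 0, 0, 0, 14], [-1.9, -7.4, 0, 0, 0, 0, 14], [-1.9, -7.4, 0, 0, 0, 0, 14], [-1.9, -7.4, 0, 0, 0, 0, 14]]
```

Call:
step_arm(
  rows=[
    [-0.1, -0.7, 0, 0, 0, 0, 14],
    [-0.2, -1.4, 0, 0, 0, 0, 14],
    [-0.4, -2.1, 0, 0, 0, 0, 14],
    [-0.6, -2.8, 0, 0, 0, 0, 14],
    [-0.8, -3.5, 0, 0, 0, 0, 14],
    [-1.0, -4.2, 0, 0, 0, 0, 14],
    [-1.0, -4.2, 0, 0, 0, 0, 14],
    [-1.0, -4.2, 0, 0, 0, 0, 14],
  ],
)

```text
clock: 25.35
eef_pos: [637.3, -51.2, 275.7]
tcp_rot: [1.341, 1.558, 1.501]
contact_force: [5.1, 8.0, 2.3]
opening: 0.198
```

```bash
python3 st.py 8
```

```text
t 25.35 phi 346.47 R 56.40 z 275.7 Ft 8.98 Fr 3.11 Fz 2.35
[[-0.3, -1.2, 0, 0, 0, 0, 14], [-0.7, -2.5, 0, 0, 0, 0, 14], [-1.0, -3.7, 0, 0, 0, 0, 14], [-1.4, -4.9, 0, 0, 0, 0, 14], [-1.9, -6.1, 0, 0, 0, 0, 14], [-2.3, -7.3, 0, 0, 0, 0, 14], [-2.3, -7.3, 0, 0, 0, 0, 14], [-2.3, -7.3, 0, 0, 0, 0, 14]]
```

Run:
```python
from h import *
import cv2
from rig import r,vision
p,d=vision.grab_frame('side'); np.savez('side5.npz',p=p,d=d)
cv2.imwrite('pics/s5.png',cv2.resize(p[150:290,240:420],None,fx=4.2,fy=4.2,interpolation=2)[:,:,::-1])
p,d=vision.grab_frame('top'); np.savez('top5.npz',p=p,d=d)
cv2.imwrite('pics/t5.png',cv2.resize(p[140:300,280:480],None,fx=3.5,fy=3.5,interpolation=2)[:,:,::-1])
```

```text
(no output)
```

View pics/s5.png

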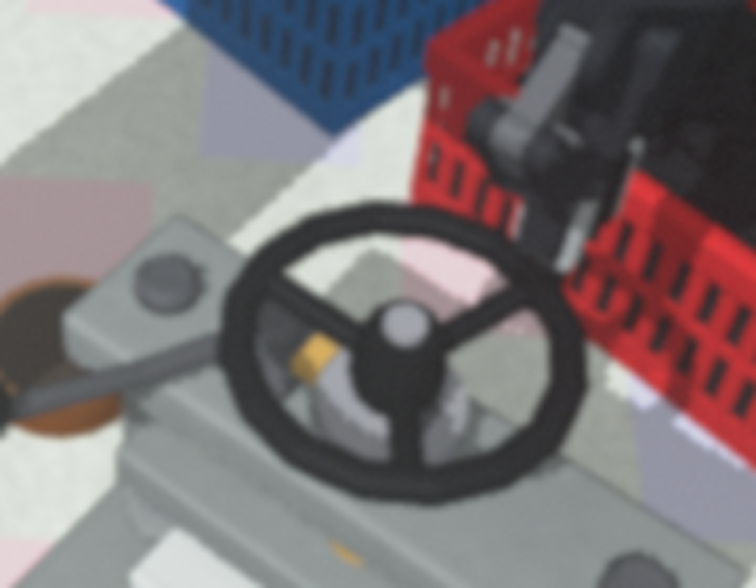

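View pics/t5.png

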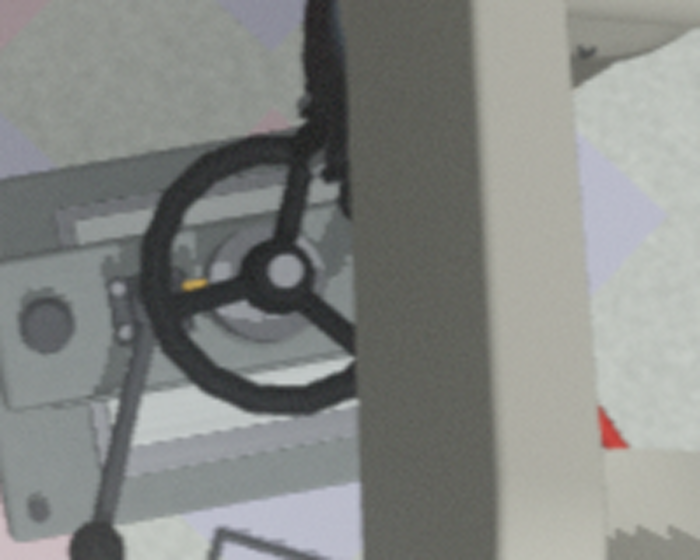

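Run:
```python
from h import *
from rig import r,vision
T=vision.camera_info('top');S=vision.camera_info('side')
C=np.array([582.3,-38.2])
def rep(n,ci,pts):
    for p in pts:
        q=plane(ci,*p,247);v=q[:2]-C;print(n,q.round(1),round(np.degrees(np.arctan2(v[1],v[0]))%360,1),np.linalg.norm(v).round(1))
rep('T0',T,[(220+x/3.4,160+y/3.4) for x,y in [(412,135),(575,181),(453,290)]])
rep('S0',S,[(220+x/3.3,160+y/3.3) for x,y in [(383,165),(475,292),(300,270)]])
rep('T5',T,[(280+x/3.5,140+y/3.5) for x,y in [(297,180),(190,303),(345,342)]])
rep('S5',S,[(240+x/4.2,150+y/4.2) for x,y in [(290,293),(510,298),(405,450)]])
```

```text
T0 [609.4  -9.5 247. ] 46.6 39.5
T0 [588.2 -81.1 247. ] 277.8 43.3
T0 [540.5 -25.5 247. ] 163.1 43.7
S0 [610.7 -11.  247. ] 43.7 39.3
S0 [590.8 -81.5 247. ] 281.2 44.1
S0 [544.5 -27.9 247. ] 164.8 39.1
T5 [621.8 -45.7 247. ] 349.2 40.2
T5 [568.8   2.  247. ] 108.6 42.4
T5 [551.4 -63.8 247. ] 219.7 40.1
S5 [568.7   1.2 247. ] 109.0 41.7
S5 [623.4 -48.2 247. ] 346.4 42.3
S5 [553.1 -67.2 247. ] 224.8 41.2
```

The spokes put the wheel at 346±2°, against a TCP angle of 346.5°. So the grip hasn't slipped, and first contact came at about 350°. I'll refit the centre and then drive.

```bash
cat > fit.py <<'E'
import json,numpy as np
from scipy.optimize import least_squares
L=np.array([json.loads(l) for l in open('log.txt')])[:,1:3]
f=least_squares(lambda x:np.hypot(*(L-x).T)-55,[582,-38]);print('fit',f.x,np.abs(f.fun).max())
A=np.c_[2*L,np.ones(len(L))];x=np.linalg.lstsq(A,(L**2).sum(1),rcond=None)[0];print(x[:2],np.sqrt(x[2]+x[0]**2+x[1]**2))
E
python3 fit.py; python3 st.py 30 8
```

```text
fit [583.09061339 -37.80020352] 0.8741309556675603
[582.80264812 -38.49776291] 55.5951062190894
t 25.45 phi 346.48 R 56.38 z 275.7 Ft 10.01 Fr 3.91 Fz 1.08
[[-1.0, -3.5, 0, 0, 0, 0, 14], [-2.1, -6.9, 0, 0, 0, 0, 14], [-3.5, -10.2, 0, 0, 0, 0, 14], [-5.2, -13.4, 0, 0, 0, 0, 14], [-7.0, -16.5, 0, 0, 0, 0, 14], [-9.0, -19.5, 0, 0, 0, 0, 14], [-11.2, -22.3, 0, 0, 0, 0, 14], [-13.6, -25.0, 0, 0, 0, 0, 14]]
```

Call:
step_arm(
  rows=[
    [-1.0, -3.5, 0, 0, 0, 0, 14],
    [-2.1, -6.9, 0, 0, 0, 0, 14],
    [-3.5, -10.2, 0, 0, 0, 0, 14],
    [-5.2, -13.4, 0, 0, 0, 0, 14],
    [-7.0, -16.5, 0, 0, 0, 0, 14],
    [-9.0, -19.5, 0, 0, 0, 0, 14],
    [-11.2, -22.3, 0, 0, 0, 0, 14],
    [-13.6, -25.0, 0, 0, 0, 0, 14],
  ],
)

```text
clock: 26.45
eef_pos: [624.9, -75.4, 275.7]
tcp_rot: [1.17, 1.556, 1.33]
contact_force: [7.5, 6.5, -0.3]
opening: 0.2
```

```bash
python3 st.py 40 8
```

```text
t 26.45 phi 318.58 R 56.59 z 275.7 Ft 9.88 Fr 1.35 Fz -0.32
[[-3.3, -3.5, 0, 0, 0, 0, 14], [-6.9, -6.6, 0, 0, 0, 0, 14], [-10.8, -9.4, 0, 0, 0, 0, 14], [-14.9, -11.9, 0, 0, 0, 0, 14], [-19.2, -14.0, 0, 0, 0, 0, 14], [-23.7, -15.7, 0, 0, 0, 0, 14], [-28.3, -17.1, 0, 0, 0, 0, 14], [-33.0, -18.0, 0, 0, 0, 0, 14]]
```

Call:
step_arm(
  rows=[
    [-3.3, -3.5, 0, 0, 0, 0, 14],
    [-6.9, -6.6, 0, 0, 0, 0, 14],
    [-10.8, -9.4, 0, 0, 0, 0, 14],
    [-14.9, -11.9, 0, 0, 0, 0, 14],
    [-19.2, -14.0, 0, 0, 0, 0, 14],
    [-23.7, -15.7, 0, 0, 0, 0, 14],
    [-28.3, -17.1, 0, 0, 0, 0, 14],
    [-33.0, -18.0, 0, 0, 0, 0, 14],
  ],
)

```text
clock: 27.45
eef_pos: [593.4, -93.5, 275.6]
tcp_rot: [0.955, 1.555, 1.115]
contact_force: [10.7, 3.8, -1.2]
opening: 0.196
```

```bash
python3 st.py 45 8
```

```text
t 27.45 phi 281.14 R 56.61 z 275.6 Ft 11.26 Fr -1.70 Fz -1.18
[[-5.3, -0.8, 0, 0, 0, 0, 14], [-10.7, -1.0, 0, 0, 0, 0, 14], [-16.1, -0.8, 0, 0, 0, 0, 14], [-21.5, 0.0, 0, 0, 0, 0, 14], [-26.7, 1.4, 0, 0, 0, 0, 14], [-31.8, 3.2, 0, 0, 0, 0, 14], [-36.6, 5.5, 0, 0, 0, 0, 14], [-41.3, 8.3, 0, 0, 0, 0, 14]]
```

Call:
step_arm(
  rows=[
    [-5.3, -0.8, 0, 0, 0, 0, 14],
    [-10.7, -1.0, 0, 0, 0, 0, 14],
    [-16.1, -0.8, 0, 0, 0, 0, 14],
    [-21.5, 0.0, 0, 0, 0, 0, 14],
    [-26.7, 1.4, 0, 0, 0, 0, 14],
    [-31.8, 3.2, 0, 0, 0, 0, 14],
    [-36.6, 5.5, 0, 0, 0, 0, 14],
    [-41.3, 8.3, 0, 0, 0, 0, 14],
  ],
)

```text
clock: 28.45
eef_pos: [553.7, -86.5, 275.6]
tcp_rot: [0.673, 1.555, 0.832]
contact_force: [11.4, -2.3, -2.3]
opening: 0.195
```

```bash
python3 st.py 45 8
```

```text
t 28.45 phi 239.33 R 56.38 z 275.6 Ft 10.95 Fr -3.86 Fz -2.30
[[-4.5, 3.0, 0, 0, 0, 0, 14], [-8.7, 6.4, 0, 0, 0, 0, 14], [-12.5, 10.2, 0, 0, 0, 0, 14], [-16.0, 14.3, 0, 0, 0, 0, 14], [-19.0, 18.8, 0, 0, 0, 0, 14], [-21.6, 23.6, 0, 0, 0, 0, 14], [-23.6, 28.5, 0, 0, 0, 0, 14], [-25.2, 33.7, 0, 0, 0, 0, 14]]
```

Call:
step_arm(
  rows=[
    [-4.5, 3.0, 0, 0, 0, 0, 14],
    [-8.7, 6.4, 0, 0, 0, 0, 14],
    [-12.5, 10.2, 0, 0, 0, 0, 14],
    [-16.0, 14.3, 0, 0, 0, 0, 14],
    [-19.0, 18.8, 0, 0, 0, 0, 14],
    [-21.6, 23.6, 0, 0, 0, 0, 14],
    [-23.6, 28.5, 0, 0, 0, 0, 14],
    [-25.2, 33.7, 0, 0, 0, 0, 14],
  ],
)

```text
clock: 29.45
eef_pos: [529.1, -55.3, 275.5]
tcp_rot: [0.359, 1.557, 0.519]
contact_force: [5.5, -9.5, 0.4]
opening: 0.198
```

```bash
python3 st.py 45 8
```

```text
t 29.45 phi 197.93 R 56.13 z 275.5 Ft 10.73 Fr -2.33 Fz 0.37
[[-1.4, 5.2, 0, 0, 0, 0, 14], [-2.3, 10.5, 0, 0, 0, 0, 14], [-2.7, 15.9, 0, 0, 0, 0, 14], [-2.5, 21.3, 0, 0, 0, 0, 14], [-1.8, 26.7, 0, 0, 0, 0, 14], [-0.6, 31.9, 0, 0, 0, 0, 14], [1.1, 37.0, 0, 0, 0, 0, 14], [3.4, 42.0, 0, 0, 0, 0, 14]]
```

Call:
step_arm(
  rows=[
    [-1.4, 5.2, 0, 0, 0, 0, 14],
    [-2.3, 10.5, 0, 0, 0, 0, 14],
    [-2.7, 15.9, 0, 0, 0, 0, 14],
    [-2.5, 21.3, 0, 0, 0, 0, 14],
    [-1.8, 26.7, 0, 0, 0, 0, 14],
    [-0.6, 31.9, 0, 0, 0, 0, 14],
    [1.1, 37.0, 0, 0, 0, 0, 14],
    [3.4, 42.0, 0, 0, 0, 0, 14],
  ],
)

```text
clock: 30.45
eef_pos: [531.0, -15.9, 275.4]
tcp_rot: [0.041, 1.562, 0.201]
contact_force: [-4.7, -9.9, 7.6]
opening: 0.2
```

```bash
python3 st.py 45 8; python3 fit.py
```

```text
t 30.45 phi 156.82 R 56.05 z 275.4 Ft 10.98 Fr 0.46 Fz 7.60
[[2.4, 4.9, 0, 0, 0, 0, 14], [5.2, 9.4, 0, 0, 0, 0, 14], [8.5, 13.7, 0, 0, 0, 0, 14], [12.1, 17.7, 0, 0, 0, 0, 14], [16.2, 21.3, 0, 0, 0, 0, 14], [20.6, 24.4, 0, 0, 0, 0, 14], [25.2, 27.2, 0, 0, 0, 0, 14], [30.1, 29.4, 0, 0, 0, 0, 14]]
fit [582.94273672 -38.19450979] 1.5368662589307718
[582.63966687 -38.77240931] 55.843745716959795
```

Call:
step_arm(
  rows=[
    [2.4, 4.9, 0, 0, 0, 0, 14],
    [5.2, 9.4, 0, 0, 0, 0, 14],
    [8.5, 13.7, 0, 0, 0, 0, 14],
    [12.1, 17.7, 0, 0, 0, 0, 14],
    [16.2, 21.3, 0, 0, 0, 0, 14],
    [20.6, 24.4, 0, 0, 0, 0, 14],
    [25.2, 27.2, 0, 0, 0, 0, 14],
    [30.1, 29.4, 0, 0, 0, 0, 14],
  ],
)

```text
clock: 31.45
eef_pos: [558.1, 12.3, 275.3]
tcp_rot: [-0.299, 1.569, -0.139]
contact_force: [-11.4, -0.1, 12.4]
opening: 0.2
```

```bash
python3 st.py 45 8
```

```text
t 31.45 phi 115.85 R 55.94 z 275.3 Ft 10.27 Fr 4.85 Fz 12.44
[[5.0, 2.1, 0, 0, 0, 0, 14], [10.1, 3.7, 0, 0, 0, 0, 14], [15.4, 4.8, 0, 0, 0, 0, 14], [20.8, 5.4, 0, 0, 0, 0, 14], [26.2, 5.5, 0, 0, 0, 0, 14], [31.5, 5.0, 0, 0, 0, 0, 14], [36.8, 4.0, 0, 0, 0, 0, 14], [42.0, 2.5, 0, 0, 0, 0, 14]]
```

Call:
step_arm(
  rows=[
    [5.0, 2.1, 0, 0, 0, 0, 14],
    [10.1, 3.7, 0.2, 0, 0, 0, 14],
    [15.4, 4.8, 0.4, 0, 0, 0, 14],
    [20.8, 5.4, 0.5, 0, 0, 0, 14],
    [26.2, 5.5, 0.5, 0, 0, 0, 14],
    [31.5, 5.0, 0.5, 0, 0, 0, 14],
    [36.8, 4.0, 0.5, 0, 0, 0, 14],
    [42.0, 2.5, 0.5, 0, 0, 0, 14],
  ],
)

```text
clock: 32.45
eef_pos: [597.5, 16.0, 275.5]
tcp_rot: [2.551, 1.566, 2.711]
contact_force: [-9.1, 9.6, 10.1]
opening: 0.2
```

```bash
python3 st.py 45 8
```

```text
t 32.45 phi 74.51 R 56.02 z 275.5 Ft 11.36 Fr 6.78 Fz 10.11
[[5.1, -1.7, 0, 0, 0, 0, 14], [10.1, -3.9, 0, 0, 0, 0, 14], [14.8, -6.5, 0, 0, 0, 0, 14], [19.2, -9.7, 0, 0, 0, 0, 14], [23.2, -13.2, 0, 0, 0, 0, 14], [27.0, -17.1, 0, 0, 0, 0, 14], [30.3, -21.4, 0, 0, 0, 0, 14], [33.2, -25.9, 0, 0, 0, 0, 14]]
```

Call:
step_arm(
  rows=[
    [5.1, -1.7, 0, 0, 0, 0, 14],
    [10.1, -3.9, 0.2, 0, 0, 0, 14],
    [14.8, -6.5, 0.4, 0, 0, 0, 14],
    [19.2, -9.7, 0.5, 0, 0, 0, 14],
    [23.2, -13.2, 0.5, 0, 0, 0, 14],
    [27.0, -17.1, 0.5, 0, 0, 0, 14],
    [30.3, -21.4, 0.5, 0, 0, 0, 14],
    [33.2, -25.9, 0.5, 0, 0, 0, 14],
  ],
)

```text
clock: 33.45
eef_pos: [629.9, -7.7, 275.6]
tcp_rot: [2.219, 1.562, 2.38]
contact_force: [0.3, 13.5, 4.2]
opening: 0.198
```

```bash
python3 st.py 36 8
```

```text
t 33.45 phi 32.53 R 56.27 z 275.6 Ft 11.24 Fr 7.49 Fz 4.20
[[2.2, -3.7, 0, 0, 0, 0, 14], [4.1, -7.6, 0, 0, 0, 0, 14], [5.6, -11.6, 0, 0, 0, 0, 14], [6.9, -15.8, 0, 0, 0, 0, 14], [7.8, -20.0, 0, 0, 0, 0, 14], [8.4, -24.3, 0, 0, 0, 0, 14], [8.6, -28.6, 0, 0, 0, 0, 14], [8.5, -32.9, 0, 0, 0, 0, 14]]
```

Call:
step_arm(
  rows=[
    [2.2, -3.7, 0, 0, 0, 0, 14],
    [4.1, -7.6, 0, 0, 0, 0, 14],
    [5.6, -11.6, 0, 0, 0, 0, 14],
    [6.9, -15.8, 0, 0, 0, 0, 14],
    [7.8, -20.0, 0, 0, 0, 0, 14],
    [8.4, -24.3, 0, 0, 0, 0, 14],
    [8.6, -28.6, 0, 0, 0, 0, 14],
    [8.5, -32.9, 0, 0, 0, 0, 14],
  ],
)

```text
clock: 34.45
eef_pos: [639.0, -38.9, 275.6]
tcp_rot: [1.908, 1.561, 2.069]
contact_force: [5.6, 11.1, 3.0]
opening: 0.195
```

```bash
python3 st.py 11 7; python3 fit.py; cat log.txt | tail -22 | head -8
```

```text
t 34.45 phi 359.07 R 56.56 z 275.6 Ft 11.23 Fr 5.40 Fz 3.01
[[-0.0, -1.5, 0, 0, 0, 0, 14], [-0.1, -3.0, 0, 0, 0, 0, 14], [-0.3, -4.5, 0, 0, 0, 0, 14], [-0.4, -6.0, 0, 0, 0, 0, 14], [-0.6, -7.5, 0, 0, 0, 0, 14], [-0.9, -9.0, 0, 0, 0, 0, 14], [-1.2, -10.5, 0, 0, 0, 0, 14], [-1.2, -10.5, 0, 0, 0, 0, 14]]
fit [583.0463485 -37.9821502] 1.671990659711426
[582.68291034 -38.65564184] 55.89945551939801
[15.35, 593.1842759396944, 16.183092640225112, 275.711412091934, -0.03160709462558664, -0.7622221584532332, 6.203491952946077]
[16.35, 603.9916508985988, 12.928662569851074, 275.72641728397736, 0.7764264903447671, 0.11842609386050673, 6.001831782075308]
[17.35, 613.8647782716398, 7.603850582615011, 275.74974114551196, 0.33355812610672014, 0.05068402663599489, 5.5861936373850405]
[17.35, 613.8647782716398, 7.603850582615011, 275.74974114551196, 0.33355812610672014, 0.05068402663599489, 5.5861936373850405]
[18.35, 622.480466052449, 0.47183935396793203, 275.7303383801937, -0.8965395306834782, -0.7142784725887431, 4.311834210173506]
[19.35, 629.4947217676628, -8.289979952774178, 275.7369233356336, -0.5615166445247816, 0.27454498844396436, 5.724547918230088]
[20.35, 634.4918086341465, -18.194631200305807, 275.74018722061487, 0.8819305126821496, -0.2609490488906234, 5.241095403471415]
[21.35, 637.3926127884653, -28.91031411643343, 275.7487690189713, 0.6213169086074051, -0.2974359981088668, 5.847796882331409]
```

Call:
step_arm(
  rows=[
    [0, -1.5, 0, 0, 0, 0, 14],
    [-0.1, -3.0, 0, 0, 0, 0, 14],
    [-0.3, -4.5, 0, 0, 0, 0, 14],
    [-0.4, -6.0, 0, 0, 0, 0, 14],
    [-0.6, -7.5, 0, 0, 0, 0, 14],
    [-0.9, -9.0, 0, 0, 0, 0, 14],
    [-1.1, -10.2, 0, 0, 0, 0, 14],
    [-1.1, -10.2, 0, 0, 0, 0, 14],
  ],
)

```text
clock: 35.45
eef_pos: [638.4, -47.7, 275.6]
tcp_rot: [1.742, 1.559, 1.903]
contact_force: [5.1, 10.3, 2.6]
opening: 0.201
```

```bash
python3 st.py 2 7
python3 - <<'E'
from h import *
import cv2
from rig import r,vision
p,d=vision.grab_frame('side'); np.savez('side6.npz',p=p,d=d)
cv2.imwrite('pics/s6.png',cv2.resize(p[150:290,240:420],None,fx=4.2,fy=4.2,interpolation=2)[:,:,::-1])
E
```

```text
t 35.45 phi 350.20 R 56.74 z 275.6 Ft 11.02 Fr 3.32 Fz 2.63
[[-0.0, -0.3, 0, 0, 0, 0, 14], [-0.1, -0.5, 0, 0, 0, 0, 14], [-0.1, -0.8, 0, 0, 0, 0, 14], [-0.2, -1.1, 0, 0, 0, 0, 14], [-0.3, -1.3, 0, 0, 0, 0, 14], [-0.3, -1.6, 0, 0, 0, 0, 14], [-0.4, -1.9, 0, 0, 0, 0, 14], [-0.4, -1.9, 0, 0, 0, 0, 14]]
```

View pics/s6.png

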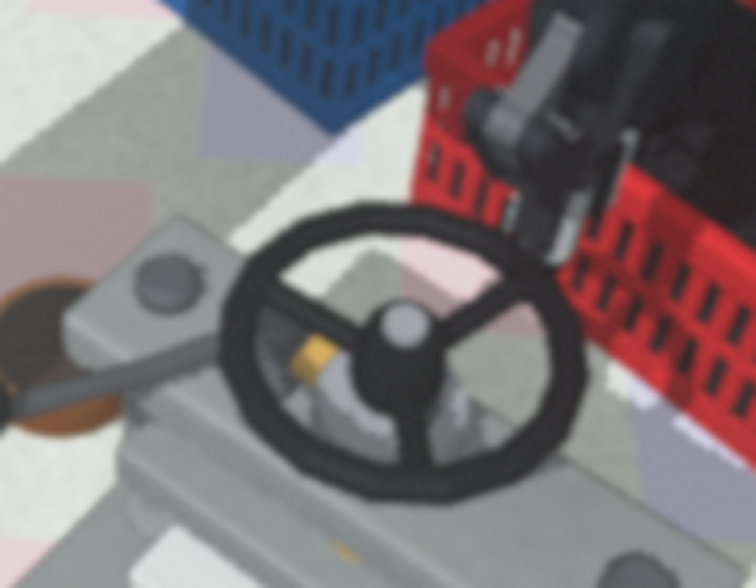

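The wheel is 360° past first contact, and the spoke view agrees. Unload slightly, release and rise.

Call:
step_arm(
  rows=[
    [0, 1, 0, 0, 0, 0, 14],
    [0, 1, 0, 0, 0, 0, 45],
    [0, 1, 0, 0, 0, 0, 45],
    [0, 1, 0, 0, 0, 0, 45],
    [0, 1, 20, 0, 0, 0, 45],
    [0, 1, 45, 0, 0, 0, 45],
    [-15, 5, 70, 0, 0, 0.1, 45],
    [-40, 15, 85, 0, 0, 0.2, 45],
  ],
)

```text
clock: 36.5
eef_pos: [598.4, -33.2, 361.5]
tcp_rot: [1.709, 1.56, 2.072]
contact_force: [-0.7, 0.5, 0.2]
opening: 0.528
```

Run:
```python
from h import *
import cv2
from rig import r,vision
s=r.sense();print(s['clock'],s['eef_pos'],s['contact_force'],s['qpos'][5])
M=R.from_euler('xyz',s['tcp_rot']).as_matrix();print('jaw',np.degrees(np.arctan2(M[1,2],M[0,2])),M[:,0])
p,d=vision.grab_frame('side'); np.savez('side7.npz',p=p,d=d)
cv2.imwrite('pics/s7.png',cv2.resize(p[140:310,210:420],None,fx=3.5,fy=3.5,interpolation=2)[:,:,::-1])
```

```text
36.5 [598.4460434  -33.1656402  361.48570948] [-0.72545962  0.50234143  0.16618268] -0.42809005413363943
jaw 20.80572317996779 [-0.00541765  0.00988431 -0.99993647]
```

View pics/s7.png

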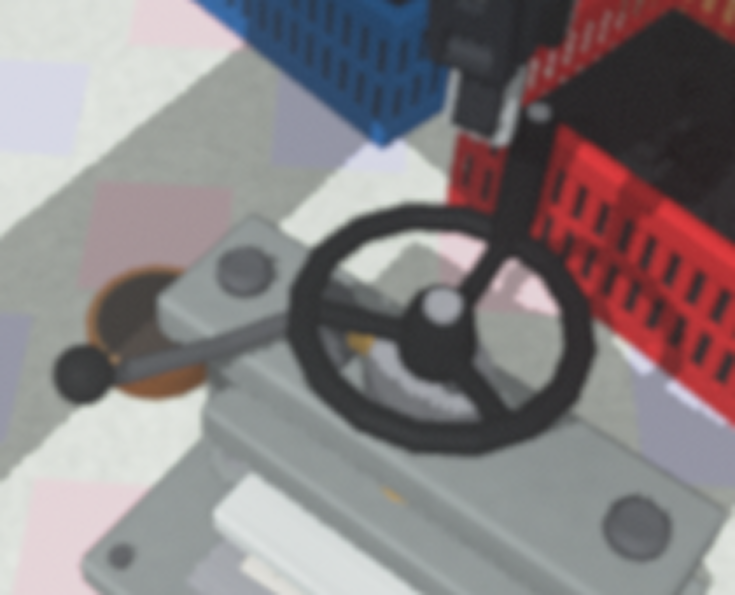

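Run:
```python
from h import *
from rig import r,vision
S=vision.camera_info('side')
C=np.array([582.7,-38.4])
for p,z in [((540,112),320),((498,398),247),((330,312),247),((480,275),247)]:
    q=plane(S,210+p[0]/3.5,140+p[1]/3.5,z);v=q[:2]-C;print(q.round(1),np.degrees(np.arctan2(v[1],v[0]))%360,np.linalg.norm(v))
b=plane(S,210+83/3.5,140+374/3.5,231);print('ball',b)
p=np.array([572.9,13.8]);v=b[:2]-p;print(np.arctan2(v[1],v[0])-np.radians(99.29),np.linalg.norm(v))
```

```text
[635.3 -26.7 320. ] 12.52851931540068 53.9232802523331
[572.9 -77.  247. ] 255.7327385778558 39.87152761061884
[552.3  -6.5 247. ] 133.62546339810464 44.056790619294844
[611.3 -32.2 247. ] 12.268053977802243 29.239388799766104
ball [465.84691859  42.67193921 231.        ]
1.1452254526462227 110.87809122013559
```

Call:
step_arm(
  rows=[
    [-18, 10, 0, 0, 0, 0.12, 50],
    [-38, 22, 0, 0, 0, 0.25, 50],
    [-60, 35, 0, 0, 0, 0.38, 50],
    [-83, 48, 0, 0, 0, 0.52, 50],
    [-106, 61, 0, 0, 0, 0.66, 50],
    [-123, 71, -5, 0, 0, 0.8, 50],
    [-133, 77, -15, 0, 0, 0.934, 50],
    [-133, 77, -35, 0, 0, 0.934, 50],
  ],
)

```text
clock: 37.55
eef_pos: [462.9, 45.2, 328.9]
tcp_rot: [1.625, 1.561, 2.93]
contact_force: [0.7, 0.7, 0.4]
opening: 0.589
```

Run:
```python
from h import *
import cv2
from rig import r,vision
s=r.sense();print(s['clock'],s['eef_pos'],s['contact_force'],s['qpos'][5])
M=R.from_euler('xyz',s['tcp_rot']).as_matrix();print('jaw',np.degrees(np.arctan2(M[1,2],M[0,2])),M[:,0])
```

```text
37.55 [462.86960305  45.21079811 328.92233641] [0.71739445 0.68850306 0.44344434] -1.2134989752250103
jaw 74.74737712751748 [-0.00984732  0.00211981 -0.99994927]
```

Call:
step_arm(
  rows=[
    [2, -1, -20, 0, 0, 0, 50],
    [2, -1, -45, 0, 0, 0, 50],
    [2, -1, -70, 0, 0, 0, 50],
    [2, -1, -92, 0, 0, 0, 50],
    [2, -1, -108, 0, 0, 0, 50],
    [2, -1, -117, 0, 0, 0, 50],
    [2, -1, -117, 0, 0, 0, 50],
    [2, -1, -117, 0, 0, 0, 50],
  ],
)

```text
clock: 38.55
eef_pos: [465.3, 44.2, 212.5]
tcp_rot: [1.601, 1.562, 2.905]
contact_force: [-0.2, 0.3, 0.3]
opening: 0.586
```

Call:
step_arm(
  rows=[
    [0, 0, 0, 0, 0, 0, 22],
    [0, 0, 0, 0, 0, 0, 22],
    [0, 0, 0, 0, 0, 0, 22],
    [0, 0, 0, 0, 0, 0, 22],
    [0, 0, 0, 0, 0, 0, 22],
    [0, 0, 0, 0, 0, 0, 22],
    [0, 0, 0, 0, 0, 0, 22],
    [0, 0, 0, 0, 0, 0, 22],
  ],
  force=40,
)

```text
clock: 39.55
eef_pos: [465.8, 44.3, 213.3]
tcp_rot: [1.535, 1.563, 2.839]
contact_force: [-1.0, -0.5, 5.3]
opening: 0.264
```

Run:
```python
from h import *
import cv2
from rig import r,vision
s=r.sense();print(s['clock'],s['eef_pos'],s['contact_force'],s['qpos'][5])
p,d=vision.grab_frame('side'); np.savez('side8.npz',p=p,d=d)
cv2.imwrite('pics/s8.png',cv2.resize(p[140:310,180:400],None,fx=3.4,fy=3.4,interpolation=2)[:,:,::-1])
piv=np.array([572.9,13.8]);v=s['eef_pos'][:2]-piv;a0=np.arctan2(v[1],v[0]);print('th',a0-np.radians(99.29),np.linalg.norm(v))
for k in range(1,21):
    th=a0-(a0-np.radians(99.29))*k/20
    e=112*np.array([np.cos(th)-np.cos(a0),np.sin(th)-np.sin(a0)]);print(k,e.round(1),round(th-a0,3))
```

```text
39.55 [465.79625582  44.33427189 213.32600459] [-0.97802922 -0.4981685   5.31013926] -1.2168935484396213
th 1.1309322799984618 111.37124304198467
1 [1.9 6. ] -0.057
2 [ 4.2 12. ] -0.113
3 [ 6.7 17.7] -0.17
4 [ 9.6 23.4] -0.226
5 [12.8 28.8] -0.283
6 [16.4 34.1] -0.339
7 [20.2 39.2] -0.396
8 [24.3 44. ] -0.452
9 [28.6 48.6] -0.509
10 [33.2 52.9] -0.565
11 [38.1 57. ] -0.622
12 [43.1 60.8] -0.679
13 [48.4 64.3] -0.735
14 [53.9 67.5] -0.792
15 [59.5 70.4] -0.848
16 [65.3 73. ] -0.905
17 [71.2 75.2] -0.961
18 [77.3 77.1] -1.018
19 [83.4 78.6] -1.074
20 [89.6 79.8] -1.131
```

View pics/s8.png

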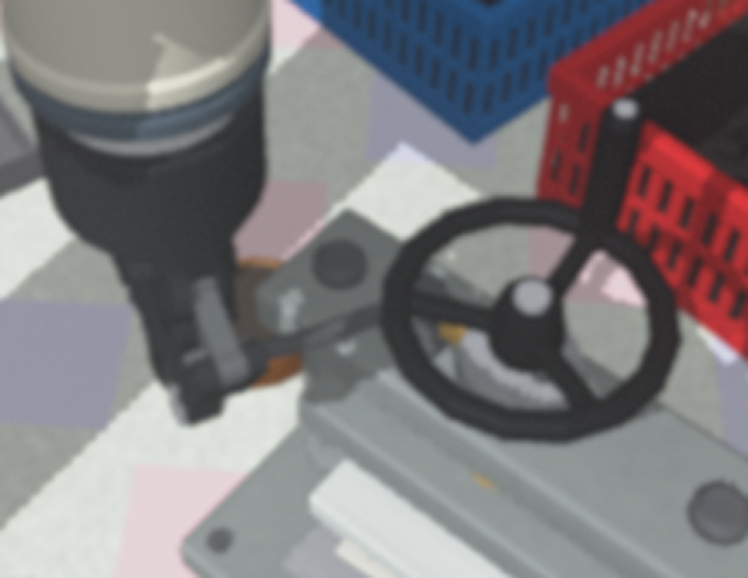

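The ball is gripped with the jaws across the lever. Swinging it home, turning the hand with it.

Call:
step_arm(
  rows=[
    [1.9, 6, 0, 0, 0, -0.057, 22],
    [4.2, 12, 0, 0, 0, -0.113, 22],
    [6.7, 17.7, 0, 0, 0, -0.17, 22],
    [9.6, 23.4, 0, 0, 0, -0.226, 22],
    [12.8, 28.8, 0, 0, 0, -0.283, 22],
    [16.4, 34.1, 0, 0, 0, -0.339, 22],
    [20.2, 39.2, 0, 0, 0, -0.396, 22],
    [24.3, 44, 0, 0, 0, -0.452, 22],
  ],
)

```text
clock: 40.6
eef_pos: [489.2, 88.7, 213.4]
tcp_rot: [1.656, 1.561, 2.507]
contact_force: [-4.5, 2.1, 2.8]
opening: 0.267
```

```bash
cat > lv.py <<'E'
from h import *
from rig import r
import sys
s=r.sense();F=s['contact_force']
piv=np.array([572.9,13.8]);v=s['eef_pos'][:2]-piv;a0=np.arctan2(v[1],v[0]);th0=a0-np.radians(99.29)
t=np.array([np.sin(a0),-np.cos(a0)])
M=R.from_euler('xyz',s['tcp_rot']).as_matrix()
print(s['clock'],'th',th0,np.linalg.norm(v),'resist',-F[:2]@t,'rad',F[:2]@v/np.linalg.norm(v),F[2],'jaw',np.degrees(np.arctan2(M[1,2],M[0,2])))
goal=float(sys.argv[1])
for k in range(1,9):
    th=a0-(th0-goal)*k/8
    e=112*np.array([np.cos(th)-np.cos(a0),np.sin(th)-np.sin(a0)]);print([*e.round(1).tolist(),0,0,0,round(th-a0,3),22],end=', ')
E
python3 lv.py 0.1
```

```text
40.6 th 0.6789525478764729 112.28897433801579 resist 1.3983678418076873 rad 4.759770295780217 2.8223865561850334 jaw 48.74212791004155
[5.6, 5.8, 0, 0, 0, np.float64(-0.072), 22], [11.6, 11.3, 0, 0, 0, np.float64(-0.145), 22], [18.0, 16.2, 0, 0, 0, np.float64(-0.217), 22], [24.8, 20.7, 0, 0, 0, np.float64(-0.289), 22], [31.8, 24.7, 0, 0, 0, np.float64(-0.362), 22], [39.2, 28.2, 0, 0, 0, np.float64(-0.434), 22], [46.7, 31.1, 0, 0, 0, np.float64(-0.507), 22], [54.5, 33.5, 0, 0, 0, np.float64(-0.579), 22],
```

Call:
step_arm(
  rows=[
    [5.6, 5.8, 0, 0, 0, -0.07, 22],
    [11.6, 11.3, 0, 0, 0, -0.145, 22],
    [18.0, 16.2, 0, 0, 0, -0.217, 22],
    [24.8, 20.7, 0, 0, 0, -0.289, 22],
    [31.8, 24.7, 0, 0, 0, -0.362, 22],
    [39.2, 28.2, 0, 0, 0, -0.434, 22],
    [46.7, 31.1, 0, 0, 0, -0.507, 22],
    [54.5, 33.5, 0, 0, 0, -0.579, 22],
  ],
)

```text
clock: 41.6
eef_pos: [542.1, 123.2, 213.3]
tcp_rot: [1.894, 1.558, 2.164]
contact_force: [-7.7, 4.4, 3.7]
opening: 0.266
```

```bash
python3 lv.py 0.0
```

```text
41.6 th 0.11231095810316338 113.6341344663116 resist 6.199802786336062 rad 6.302487446104032 3.6885357705658226 jaw 15.44676721851438
[1.5, 0.4, 0, 0, 0, np.float64(-0.014), 22], [3.0, 0.8, 0, 0, 0, np.float64(-0.028), 22], [4.6, 1.2, 0, 0, 0, np.float64(-0.042), 22], [6.1, 1.5, 0, 0, 0, np.float64(-0.056), 22], [7.6, 1.9, 0, 0, 0, np.float64(-0.07), 22], [9.2, 2.2, 0, 0, 0, np.float64(-0.084), 22], [10.7, 2.5, 0, 0, 0, np.float64(-0.098), 22], [12.3, 2.7, 0, 0, 0, np.float64(-0.112), 22],
```

Call:
step_arm(
  rows=[
    [2, 0.3, 0, 0, 0, -0.014, 22],
    [4, 0.6, 0, 0, 0, -0.028, 22],
    [6, 0.9, 0, 0, 0, -0.042, 22],
    [8, 1.1, 0, 0, 0, -0.056, 22],
    [10, 1.3, 0, 0, 0, -0.07, 22],
    [12, 1.5, 0, 0, 0, -0.084, 22],
    [13.5, 1.7, 0, 0, 0, -0.098, 22],
    [13.5, 1.7, 0, 0, 0, -0.11, 22],
  ],
)

```text
clock: 42.6
eef_pos: [554.6, 126.2, 213.4]
tcp_rot: [1.935, 1.555, 2.094]
contact_force: [-6.3, 7.4, 1.2]
opening: 0.266
```

```bash
python3 lv.py -0.02
```

```text
42.6 th -0.0007333703066956243 113.8420776928179 resist 5.055541548801711 rad 8.359990464290457 1.1944732407176726 jaw 9.119967486083327
[0.3, 0.0, 0, 0, 0, np.float64(-0.002), 22], [0.5, 0.1, 0, 0, 0, np.float64(-0.005), 22], [0.8, 0.1, 0, 0, 0, np.float64(-0.007), 22], [1.1, 0.2, 0, 0, 0, np.float64(-0.01), 22], [1.3, 0.2, 0, 0, 0, np.float64(-0.012), 22], [1.6, 0.2, 0, 0, 0, np.float64(-0.014), 22], [1.9, 0.3, 0, 0, 0, np.float64(-0.017), 22], [2.1, 0.3, 0, 0, 0, np.float64(-0.019), 22],
```

Call:
step_arm(
  rows=[
    [0.5, 0, 0, 0, 0, 0, 22],
    [1, 0, 0, 0, 0, 0, 22],
    [1.5, 0, 0, 0, 0, 0, 22],
    [2, 0, 0, 0, 0, 0, 22],
    [2.5, 0.1, 0, 0, 0, 0, 22],
    [2.5, 0.1, 0, 0, 0, 0, 22],
    [2.5, 0.1, 0, 0, 0, 0, 22],
    [2.5, 0.1, 0, 0, 0, 0, 22],
  ],
)

```text
clock: 43.6
eef_pos: [555.6, 126.5, 213.3]
tcp_rot: [2.071, 1.553, 2.23]
contact_force: [-9.4, 3.1, 5.4]
opening: 0.267
```

```bash
python3 lv.py -0.02
```

```text
43.6 th -0.00971614276633992 113.98529501739267 resist 8.840096261479403 rad 4.47273110652103 5.399525311375877 jaw 9.116159168477372
[0.1, 0.0, 0, 0, 0, np.float64(-0.001), 22], [0.3, 0.0, 0, 0, 0, np.float64(-0.003), 22], [0.4, 0.1, 0, 0, 0, np.float64(-0.004), 22], [0.6, 0.1, 0, 0, 0, np.float64(-0.005), 22], [0.7, 0.1, 0, 0, 0, np.float64(-0.006), 22], [0.9, 0.1, 0, 0, 0, np.float64(-0.008), 22], [1.0, 0.1, 0, 0, 0, np.float64(-0.009), 22], [1.1, 0.2, 0, 0, 0, np.float64(-0.01), 22],
```

Call:
step_arm(
  rows=[
    [0.7, 0, 0, 0, 0, 0, 22],
    [1.4, 0, 0, 0, 0, 0, 22],
    [2.1, 0, 0, 0, 0, 0, 22],
    [2.8, 0, 0, 0, 0, 0, 22],
    [3.2, 0.1, 0, 0, 0, 0, 22],
    [3.2, 0.1, 0, 0, 0, 0, 22],
    [3.2, 0.1, 0, 0, 0, 0, 22],
    [3.2, 0.1, 0, 0, 0, 0, 22],
  ],
)

```text
clock: 44.6
eef_pos: [555.6, 126.5, 213.2]
tcp_rot: [2.31, 1.549, 2.469]
contact_force: [-15.0, 1.4, 10.5]
opening: 0.266
```

```bash
python3 lv.py -0.02
```

```text
44.6 th -0.010206789776164404 113.98673489838752 resist 14.619416159601814 rad 3.6653331178475876 10.46279966597528 jaw 9.115361239929296
[0.1, 0.0, 0, 0, 0, np.float64(-0.001), 22], [0.3, 0.0, 0, 0, 0, np.float64(-0.002), 22], [0.4, 0.1, 0, 0, 0, np.float64(-0.004), 22], [0.5, 0.1, 0, 0, 0, np.float64(-0.005), 22], [0.7, 0.1, 0, 0, 0, np.float64(-0.006), 22], [0.8, 0.1, 0, 0, 0, np.float64(-0.007), 22], [0.9, 0.1, 0, 0, 0, np.float64(-0.009), 22], [1.1, 0.2, 0, 0, 0, np.float64(-0.01), 22],
```

The lever is hard on its stop: no motion at 14.6 N. Releasing and rising straight up.

Call:
step_arm(
  rows=[
    [0, 0, 0, 0, 0, 0, 50],
    [0, 0, 0, 0, 0, 0, 50],
    [0, 0, 0, 0, 0, 0, 50],
    [0, 0, 0, 0, 0, 0, 50],
    [0, 0, 15, 0, 0, 0, 50],
    [0, 0, 50, 0, 0, 0, 50],
    [0, 0, 95, 0, 0, 0, 50],
    [0, 0, 140, 0, 0, 0, 50],
  ],
)

```text
clock: 45.6
eef_pos: [555.6, 126.4, 355.7]
tcp_rot: [2.28, 1.55, 2.439]
contact_force: [0.5, 0.2, 1.1]
opening: 0.584
```

Call:
step_arm(
  rows=[
    [-15, 30, 10, 0, 0, 0, 50],
    [-40, 70, 10, 0, 0, 0, 50],
    [-65, 110, 10, 0, 0, 0, 50],
    [-90, 150, 10, 0, 0, 0, 50],
    [-115, 190, 10, 0, 0, 0, 50],
    [-140, 230, 10, 0, 0, 0, 50],
    [-160, 260, 10, 0, 0, 0, 50],
    [-160, 260, 10, 0, 0, 0, 50],
  ],
)

```text
clock: 46.6
eef_pos: [394.4, 388.2, 366.8]
tcp_rot: [2.223, 1.549, 2.385]
contact_force: [-0.1, -1.5, -0.4]
opening: 0.586
```

Run:
```python
from h import *
import cv2
from rig import r,vision
s=r.sense();print(s['clock'],s['eef_pos'],s['contact_force'])
p,d=vision.grab_frame('side'); np.savez('side9.npz',p=p,d=d)
cv2.imwrite('pics/s9.png',cv2.resize(p[160:340,220:430],None,fx=3.3,fy=3.3,interpolation=2)[:,:,::-1])
p,d=vision.grab_frame('top'); np.savez('top9.npz',p=p,d=d)
cv2.imwrite('pics/t9.png',p[:,:,::-1])
```

```text
46.6 [394.3970141  388.17934696 366.8036234 ] [-0.08764763 -1.50306421 -0.3826235 ]
```

View pics/s9.png

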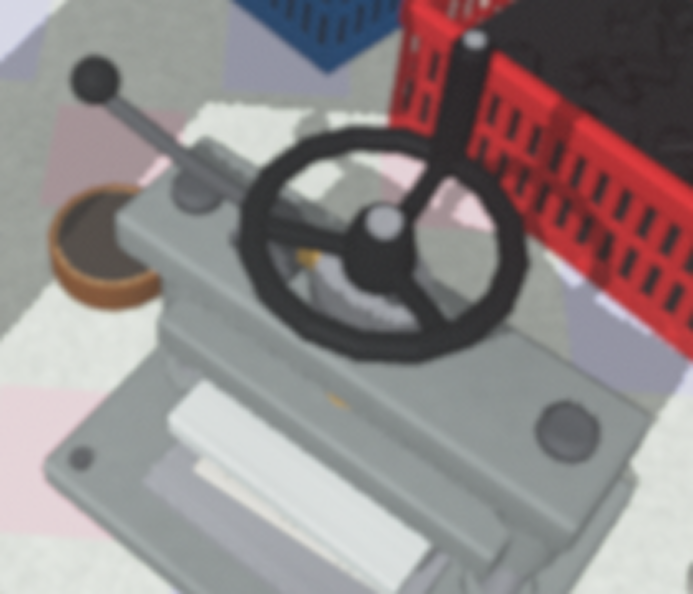

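View pics/t9.png

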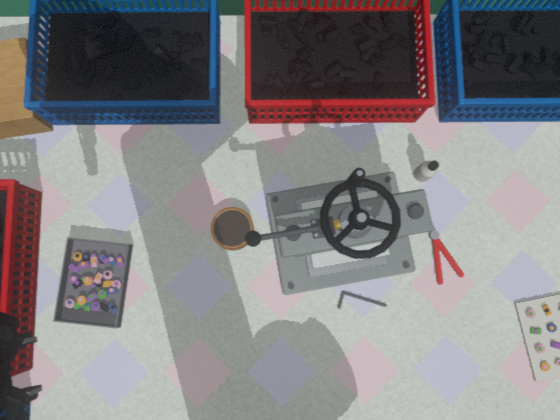

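The lever ball is back at its original pixel (95,79 in the crop), and nothing else has moved. Next is the head's rise.

Run:
```python
from h import *
import cv2
from rig import vision
S=vision.camera_info('side');T=vision.camera_info('top')
a=np.load('side0.npz');b=np.load('side9.npz')
g=lambda p:cv2.GaussianBlur(cv2.cvtColor(p,cv2.COLOR_RGB2GRAY),(0,0),0.7).astype(np.float32)
def sh(A,B,x0,y0,x1,y1):
    W=np.eye(2,3,dtype=np.float32)
    cc,W=cv2.findTransformECC(A[y0:y1,x0:x1],B[y0:y1,x0:x1],W,cv2.MOTION_TRANSLATION,(3,200,1e-5));return W[:,2].round(3),round(cc,3)
A,B=g(a['p']),g(b['p'])
print('platen/head',sh(A,B,268,272,352,342)); print('yellow mark',sh(A,B,312,275,332,288))
print('head lower front',sh(A,B,300,285,375,335))
print('bridge bolt',sh(A,B,375,275,410,305)); print('base bolt',sh(A,B,235,288,258,310))
print('ball',sh(A,B,236,172,262,196))
q=np.array([527,-20,150.]);print('expected px for 2mm',proj(S,q+[0,0,2])-proj(S,q))
print('depth change med head', np.median((a['d']-b['d'])[285:325,285:335]), 'bridge',np.median((a['d']-b['d'])[255:275,340:370]))
```

```text
platen/head (array([ 0.054, -0.42 ], dtype=float32), 0.971)Traceback (most recent call last):
  File "<stdin>", line 11, in <module>
  File "<stdin>", line 9, in sh
cv2.error: OpenCV(4.12.0) /io/opencv/modules/video/src/ecc.cpp:589: error: (-7:Iterations do not converge) The algorithm stopped before its convergence. The correlation is going to be minimized. Images may be uncorrelated or non-overlapped in function 'findTransformECC'
```

Run:
```python
from h import *
import cv2
from rig import vision
S=vision.camera_info('side')
a=np.load('side0.npz');b=np.load('side9.npz')
g=lambda p:cv2.cvtColor(p,cv2.COLOR_RGB2GRAY).astype(np.float32)
A,B=g(a['p']),g(b['p'])
def sh(n,x0,y0,x1,y1):
    W=np.eye(2,3,dtype=np.float32)
    try:
        cc,W=cv2.findTransformECC(A[y0:y1,x0:x1],B[y0:y1,x0:x1],W,cv2.MOTION_TRANSLATION,(3,200,1e-5),None,3);print(n,W[:,2].round(3),round(cc,3))
    except cv2.error: print(n,'fail')
sh('white upper edge',285,272,350,300);sh('white lower edge',272,290,340,330);sh('head front edge',330,285,380,335);sh('mark',308,272,336,292)
sh('bridge bolt',375,275,410,305); sh('base bolt',234,286,260,312); sh('base edge',235,300,300,345);sh('bridge edge',350,285,420,330);sh('ball',236,172,262,196)
for p in [(285,282),(310,300),(340,325),(322,281),(300,270),(360,310),(290,305)]:
    print(p,dep(S,*p,np.median(a['d'][p[1]-1:p[1]+2,p[0]-1:p[0]+2])).round(1),dep(S,*p,np.median(b['d'][p[1]-1:p[1]+2,p[0]-1:p[0]+2])).round(1))
q=np.array([527,-20,150.]);print('exp px 2mm',proj(S,q+[0,0,2])-proj(S,q))
```

```text
white upper edge [0.878 0.097] 0.998
white lower edge [ 0.023 -0.445] 0.918
head front edge [ 0.132 -0.412] 0.94
mark fail
bridge bolt [ 0.009 -0.009] 1.0
base bolt [ 0.003 -0.007] 1.0
base edge [ 0.009 -0.015] 1.0
bridge edge [ 0.035 -0.091] 0.998
ball [0.284 0.228] 0.853
(285, 282) [536.5  12.2  93.3] [535.9  11.5  94.8]
(310, 300) [546.  -39.   92.9] [545.4 -39.5  94.4]
(340, 325) [ 552.  -100.5   93.7] [ 551.9 -100.6   94.1]
(322, 281) [567.3 -40.4 132.2] [567.  -40.7 132.9]
(300, 270) [ 5.576e+02 -2.000e-01  1.250e+02] [556.5  -1.2 127.3]
(360, 310) [ 579.6 -110.6  125. ] [ 578.3 -111.2  127.7]
(290, 305) [519.5 -20.1  80.6] [519.2 -20.4  81.4]
exp px 2mm [ 0.04639223 -0.65674034]
```

Run:
```python
from h import *
from rig import vision
S=vision.camera_info('side')
a=np.load('side0.npz')['d'];b=np.load('side9.npz')['d']
v,u=np.mgrid[0:420,0:560]
A=R.from_euler('xyz',S['attitude']).as_matrix()
D=np.stack([(u-S['K'][0,2])/S['K'][0,0],(v-S['K'][1,2])/S['K'][1,1],np.ones_like(u)],-1)@A.T
za=S['origin'][2]+D[...,2]*a; zb=S['origin'][2]+D[...,2]*b
box=(u>235)&(u<420)&(v>240)&(v<360)
for lo,hi in [(88,98),(120,130),(185,200),(20,40)]:
    m=box&(za>lo)&(za<hi)&(abs(zb-za)<4); d=(zb-za)[m]; print(lo,hi,m.sum(),np.median(za[m]),np.median(d).round(2),d.mean().round(2),'+-',(d.std()/np.sqrt(len(d))).round(3))
```

```text
88 98 1444 92.87881975581655 1.66 1.54 +- 0.035
120 130 1731 125.65894736936764 1.55 1.45 +- 0.033
185 200 3149 192.46236881944208 0.0 -0.01 +- 0.022
20 40 4055 29.72506023890992 0.07 0.06 +- 0.023
```

Run:
```python
from h import *
import cv2
from rig import vision
for n,box in (('side',(235,240,420,360)),('top',(260,180,430,300))):
    S=vision.camera_info(n)
    a=np.load(n+'0.npz')['d'];b=np.load(n+'9.npz')['d']
    v,u=np.mgrid[0:420,0:560]
    A=R.from_euler('xyz',S['attitude']).as_matrix()
    D=np.stack([(u-S['K'][0,2])/S['K'][0,0],(v-S['K'][1,2])/S['K'][1,1],np.ones_like(u)],-1)@A.T
    za=S['origin'][2]+D[...,2]*a; zb=S['origin'][2]+D[...,2]*b
    bx=(u>box[0])&(u<box[2])&(v>box[1])&(v<box[3])
    print(n,'z hist',[(k,int(c)) for k,c in zip(range(0,260,5),np.histogram(za[bx],range(0,265,5))[0]) if c>150])
    for lo,hi in [(87,99),(119,131),(186,199),(22,38)]:
        m=bx&(za>lo)&(za<hi)&(zb>lo)&(zb<hi+3)
        # flat interior: low local z gradient
        gz=cv2.morphologyEx(m.astype(np.uint8),cv2.MORPH_OPEN,np.ones((3,3)))
        e=cv2.erode(gz,np.ones((5,5)))>0
        d=(zb-za)[e]
        if len(d)>10: print(lo,e.sum(),'z0 %.2f std %.2f'%(np.median(za[e]),za[e].std()),'dz med %.2f mean %.2f sd %.2f'%(np.median(d),d.mean(),d.std()), 'ctr',u[e].mean().round(),v[e].mean().round())
```

```text
side z hist [(0, 2552), (5, 151), (10, 157), (15, 174), (20, 279), (25, 2077), (30, 1430), (35, 335), (40, 1581), (90, 1470), (105, 188), (110, 197), (115, 192), (120, 579), (125, 1239), (170, 226), (175, 255), (180, 247), (185, 367), (190, 2769), (200, 218), (210, 326), (240, 175), (245, 401), (250, 617)]
87 837 z0 92.88 std 1.02 dz med 1.93 mean 1.93 sd 1.44 ctr 310.0 307.0
119 841 z0 125.81 std 0.97 dz med 1.96 mean 1.94 sd 1.35 ctr 323.0 290.0
186 1526 z0 192.70 std 0.94 dz med 0.01 mean -0.02 sd 1.25 ctr 372.0 286.0
22 1978 z0 29.88 std 1.31 dz med -0.04 mean -0.01 sd 1.56 ctr 298.0 325.0
top z hist [(0, 3640), (25, 1675), (30, 2647), (35, 152), (40, 836), (90, 815), (95, 175), (190, 3087), (195, 608), (200, 353), (210, 276), (215, 374), (240, 230), (245, 587), (250, 1593)]
87 259 z0 93.65 std 1.58 dz med 1.85 mean 1.98 sd 2.19 ctr 332.0 245.0
186 1589 z0 193.64 std 1.38 dz med -0.10 mean -0.05 sd 1.94 ctr 351.0 223.0
22 2140 z0 30.74 std 1.76 dz med -0.05 mean -0.06 sd 2.39 ctr 331.0 251.0
```

The head rose 1.94 ± 0.04 mm against a nominal 2, the bridge and base stayed put, and the lever is on its stop. Handing in.

Run:
```python
from rig import order
print(order.sign_off())
```

```text
the job is handed in; nothing more can be done
None
```

The press head is up by one turn of its screw and the lock lever is back home; I handed the job in at about 47 s of the 72 s allowed.

**What I did:** I swung the lever to about 1.13 rad, which is slack. I then wound the wheel clockwise in small steps through about 173° of free play until it met the screw. From there I drove it 360° at about 11 N, released the crank, and swung the lever back to its stop.

**Last checks:**
- **Head rise:** camera depth gives 1.93–1.98 mm against the nominal 2 mm, with the bridge and base unchanged. That is slightly low but within the measurement noise.
- **Lever:** it did not move when pushed home with 14.6 N, and its ball is back at its original pixel in the picture.
- **Rest of the bench:** nothing else looked moved in the last pictures, and the hand was clear of everything.

**What was uncertain or went off plan:**
- **Where driving began:** I could only place this within a few degrees. I counted from about 350°, but a small force of about 2 N had already shown at about 358°.
- **Wheel nudged:** while leaving the crank, the hand pushed the wheel back about 23° anticlockwise, within its free play. The head measurement was taken after this, so the screw did not follow.
- **Image-shift check:** this comparison was unclear. It read about 0.4 px against 0.66 px expected, over regions that included fixed parts, so I relied on the depth measurement.

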